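# Pulse a tea mill by its bayonet lid

### The job

Run a pulse on the green tea mill: first turn the speed dial on its deck clockwise to the red mark, then take the black lid from its coaster, lower it into the mill's bayonet slots until it is fully down, and twist it clockwise half way to its lock, so that its white pointers stand at the orange pulse marks, never so far that the lock clicks. The lid springs back if let go, so finish with the gripper still holding it steadily at the orange marks; leave the dial at its mark and everything else on the desk where it stands.

Things in the scene. Friction and masses are not known exactly. Their poses are not given: they have to be found in the camera images.
- lid_grip (a point): Where to grip the mill's loose black lid (100 to 210 g), upright on one of three wooden coasters (8 mm thick): on its axis, inside its wing grip, a bar 74 mm long (x), 14 mm thick (y), 36 mm high; bar top 14 mm above this point, flange top 22 mm below it. z up. White pointers on the 96 mm wide flange at +x and -x. Works the same after half a turn.
- lid_foot (a point): Centre of the lid's underside, 44 mm below lid_grip, same axes. Round plug 73 mm wide, 15 mm high, under the flange. Two orange lugs, 10 mm wide, 6 mm high, at the plug's lower edge at +x and -x (in line with the grip bar), out to a radius of 44 mm.
- mill_seat (a point): On the mill's bowl axis, at the ledge on which lid_foot rests when the lid is fully down, 115 mm above the desk (2.5 mm up-down play). z up. Collar's bore 77 mm, its top 13.5 mm above this point. Entry slots at +x and -x, 16 mm wide: lower the lid with its bar along this x (within 0.06 rad), the lugs pass under the collar's lip; elsewhere they rest on the lip.
- pulse_mark (a point): One of the two wide orange marks on the collar's top, 52 mm from the bowl's axis, 0.54 rad clockwise (from above) from the slot at -x of mill_seat, half way to the red lock mark (1.08 rad). The lid, once down, turns only clockwise; a spring turns it back with 0.05 N m plus 0.10 N m per rad. Ball plungers resist from 0.8 rad on; the lock clicks at about 0.95 rad.
- mill: Fixed green tea mill, origin under the bowl's axis at desk height, axes as mill_seat. Housing 130 (x) x 260 (y) x 75 mm high, from y = -195 to 65 mm; bowl tower 104 mm wide with a grey collar 114 mm wide, top 128.5 mm above the desk. The dial stands on the deck at y = -130 mm.
- dial (a joint): Black speed dial on the mill's deck, rad, grows clockwise seen from above, 0 to 2.0; starts between 0 and 0.6. It reads 1.40 when its white-lined end points at the red mark. Light friction (0.04 N m); it stays where it is left.
- dial_grip (a point): Centre of the dial's bar grip, on its vertical axis, 112 mm above the desk. Bar 42 mm long (x), 14 mm thick (y), from 23 mm below to 7 mm above this point, on a disc 44 mm wide. z up; the axes turn with the dial; the white-lined end is at -x.
- dial_mark (a point): Middle of the red mark of the dial's scale, on the deck, 75 mm above the desk, 42.5 mm from the dial's axis.
- cup_mid (a point): White ceramic cup, 74 mm wide, 62 mm high, on a coaster; its centre. Leave alone.
- caddy_mid (a point): Red tea tin with a brass cap, 65 mm wide, 82 mm high, on a coaster; its centre. Leave alone.
- jar_mid (a point): Glass jar with a red cap, 67 mm wide, 92 mm high, beyond the coasters; its centre. Leave alone.
- tasting_bowl_mid (a point): Blue bowl, 84 mm wide, 45 mm high, beyond the mill; its centre. Leave alone.
- sample_jar_mid (a point): Small white jar, 52 mm wide, 75 mm high, beyond the mill; its centre. Leave alone.
- scoop_mid (a point): Wooden spoon, 160 mm long, 20 mm high, lying to the right of the mill; its centre. Leave alone.
- pen_mid (a point): White and blue pen, 136 mm long, lying on a notebook (12 mm thick) to the right; its centre. Leave alone.
Not all that is in view belongs to the job. Of the things shaped like the part that bears lid_grip, the black one is meant.

How it is judged:
By the outcome, as a careful person would: the job done as asked, in the order asked, and still so for the second after the job is handed in, while the arm keeps its last pose, push and grip.
It also fails if it takes over 69 s, if anything falls off the work surface, if the arm or the gripper's body presses on something with over 40 N, if the wrist force passes 120 N, or if a joint passes its speed limit or range.

### The arm

A 6-joint arm with a two-finger parallel gripper is mounted at the origin on the work surface. World frame = base frame: x ahead of the robot, y to its left, z up, the work surface at z = 0. Lengths are in m, angles in rad, forces in N, time in s.
With the tool pointing down it reaches from about 0.375 to 0.9 m from the base axis. Payload 3.1 kg.
Tool frame: the origin (TCP) lies midway between the tips of the shut fingers; the grasp point (between the pads) lies 19 mm behind it; z points along the fingers, x is the direction in which the jaws open and shut, and the axes are right-handed (so a half turn about z gives the same grasp; the last joint's range is limited). The gripper opens to 87 mm and grips with 3 to 60 N. Pads are 19 mm wide; open, the fingers measure 117 mm over their backs; the gripper's body (75 mm by 190 mm) begins 51 mm behind the grasp point.
Start: joints at [-1.292, 0.527, 1.433, -0, 1.181, -0.178], TCP at [0.276, -0.561, 0.223] pointing down, gripper open.
Joint ranges: [-3.08, 3.08], [-0.75, 2.2], [0.22, 2.44], [-1.43, 4.57], [0, 2.65], [-2.85, 2.85]. Speed limits (rad/s): [2.79, 2.79, 3.14, 3.14, 3.14, 3.14].

### API

Orientations are given as a unit quaternion [x, y, z, w].
In Python, from rig import * gives the robot as it stands.
- The arm moves only by the tool drive_tool, never from a script. Its argument "plan" is a list of rows, each an object with "offset": the shift along the tool's x, y, z in cm, a list of three; "delta_rot": the turn, a rotation vector about the tool's x, y, z in degrees, a list of three; "jaw": the finger opening in cm, from 0 to 8.7. In form: [{"offset": [dx, dy, dz], "delta_rot": [wx, wy, wz], "jaw": jaw}, ...]. A call has exactly 8 rows; each row is the pose to reach, as a shift and turn from the pose commanded when the call began, along the tool's axes at that moment; what a row does not reach only later rows make up. A row lasts 1/12 s, in which the tool goes at most 41.7 mm and 7.16 degrees, less where a joint would pass 70% of its speed; a pose out of reach is approached as far as the arm can. A call with a gripper value outside its range is refused whole. The fingers move at their own pace and stop on an object; "squeeze" is the grip in N (left out, the last holds). Time passes only in rows, so rows that repeat a pose let the fingers close, or fill a call up. It gives the time, the measured TCP pose, the force and the opening at its end, in the units of the state.
- get_obs(): the state, without advancing time (a new reading comes with each control period).
- camera(name): name is "scene" or "top" or "wrist"; returns the picture (384x512x3 uint8, red, green, blue); there is no depth.
- calibration(name): a dict with "K" (3x3 intrinsics, pixels), "pose" (4x4, takes a point from camera to world coordinates); the wrist camera has in their place "tool_from_camera" (4x4, takes a point from camera to tool coordinates, whose origin is the TCP and whose axes are the tool frame's). Camera axes: x right, y down, z forward; pixel columns grow to the right and rows downward; lengths in m; the calibration is good to about 2 mm. A picture is of the moment at which its call begins: read the wrist's pose just before it. calibration takes no time and is no camera call.
- hand_in(): hands the job in, once; it reports no verdict.
The state is a dict: "time": time; "q": joint angles; "joint_velocities": joint speeds; "joint_torque": joint torques, N m; "position": TCP position; "tool_rot": TCP orientation; "ft_force": force on the tool from outside, world axes, zero at the start; "moment": the same for the moment, N m; "grip_width": finger opening in m.
Only numpy, scipy, OpenCV 4.12 (cv2) and the standard library are available. Lean on these libraries where they do the work, as an engineer would, in place of code of your own. Each camera call takes 0.05 s, during which the arm holds its last target.

## Working session

There is one attempt and no reset: what is moved stays moved. The work goes in short steps, Python scripts to look and compute and a tool call to move; the robot and the scene stay as the last step left them, time stands still between calls to the robot, and variables do not carry over. Pictures are saved under pics/ and viewed, and the job is handed in when it is done.

Besides the shell and the picture viewer there is one more tool, called after "Emit:" as name(argument=value, ...) on one line, values as JSON. drive_tool: Moves the arm, as the interface text tells. Its arguments: {"type":"object","properties":{"plan":{"type":"array","items":{"type":"object","properties":{"offset":{"type":"array","items":{"type":"number"}},"delta_rot":{"type":"array","items":{"type":"number"}},"jaw":{"type":"number"}}}},"squeeze":{"type":"number"}},"required":["plan"]}

```bash
ls; mkdir -p pics; python3 - <<'E'
from rig import *
import cv2, numpy as np
o=get_obs();print({k:np.round(v,4) for k,v in o.items()})
for n in ["scene","top","wrist"]:
    im=camera(n);cv2.imwrite(f"pics/{n}0.png",im[:,:,::-1])
    c=calibration(n);print(n,{k:np.round(v,4).tolist() for k,v in c.items()})
E
```

```text
pics
{'time': np.float64(0.0), 'q': array([-1.2925,  0.5285,  1.4339, -0.    ,  1.1814, -0.1785]), 'joint_velocities': array([ 0.0001,  0.0017, -0.0013,  0.0011,  0.0025,  0.0006]), 'joint_torque': array([-1.10000e-03, -4.40052e+01, -1.76592e+01,  6.32000e-02,
        5.82000e-02, -2.00000e-04]), 'position': array([ 0.2755, -0.5602,  0.2216]), 'tool_rot': array([ 8.488e-01, -5.286e-01, -8.000e-04, -7.000e-04]), 'ft_force': array([-0.3922, -0.0552,  0.0548]), 'moment': array([0.0069, 0.0214, 0.0701]), 'grip_width': np.float64(0.0873)}
scene {'K': [[373.0716, 0.0, 254.6403], [0.0, 373.0716, 198.674], [0.0, 0.0, 1.0]], 'pose': [[0.6956, 0.5827, -0.4203, 1.0029], [0.7184, -0.5724, 0.3953, -0.4299], [-0.0103, -0.5769, -0.8168, 0.9593], [0.0, 0.0, 0.0, 1.0]]}
top {'K': [[437.6799, 0.0, 249.4595], [0.0, 437.6799, 196.5859], [0.0, 0.0, 1.0]], 'pose': [[-0.0175, -0.9976, 0.0675, 0.4743], [-0.9998, 0.0176, 0.0017, -0.0339], [-0.0028, -0.0674, -0.9977, 1.3976], [0.0, 0.0, 0.0, 1.0]]}
wrist {'K': [[311.0533, 0.0, 259.1928], [0.0, 311.0533, 197.018], [0.0, 0.0, 1.0]], 'tool_from_camera': [[1.0, 0.0002, 0.0015, 0.002], [-0.0006, 0.9624, 0.2717, -0.0741], [-0.0014, -0.2717, 0.9624, -0.1619], [0.0, 0.0, 0.0, 1.0]]}
```

View pics/scene0.png

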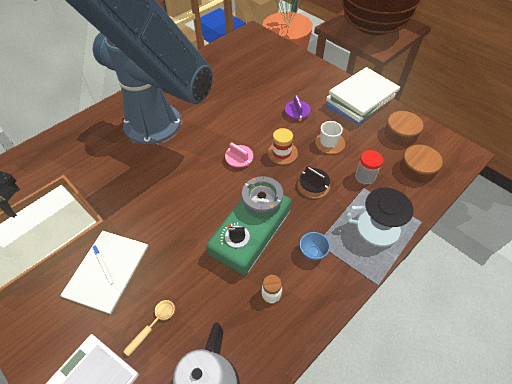

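View pics/top0.png

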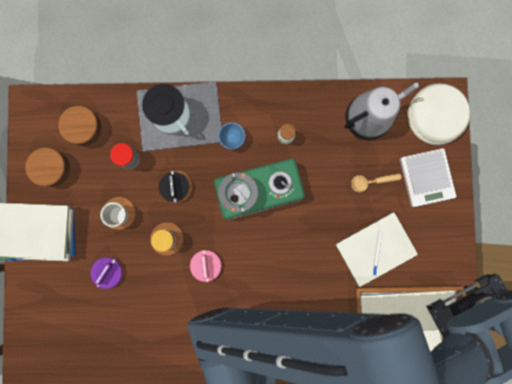

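View pics/wrist0.png

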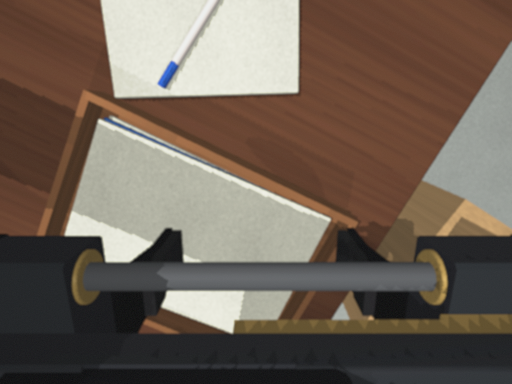

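The top view shows three lid-shaped things: black at (174,187) on a wooden coaster, pink at (205,266) and purple at (107,273). The black kettle top at (164,105) could also be confused with it. I choose (174,187). The mill's collar is at (237,193) and the dial at (280,184). Next is a close crop to check.

```bash
python3 - <<'E'
import cv2, numpy as np
a=cv2.imread("pics/top0.png")[150:235,145:315];b=cv2.imread("pics/scene0.png")[150:280,195:345]
cv2.imwrite("pics/c1.png",cv2.resize(a,None,fx=4.7,fy=4.7,interpolation=cv2.INTER_CUBIC))
cv2.imwrite("pics/c2.png",cv2.resize(b,None,fx=4.5,fy=4.5,interpolation=cv2.INTER_CUBIC))
E
```

```text
(no output)
```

View pics/c1.png

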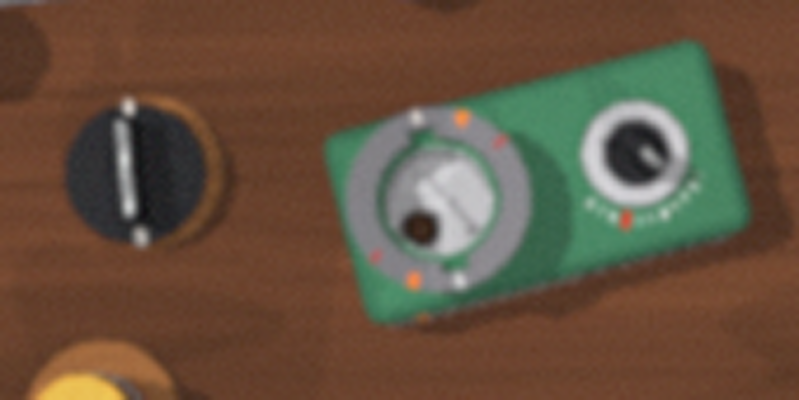

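View pics/c2.png

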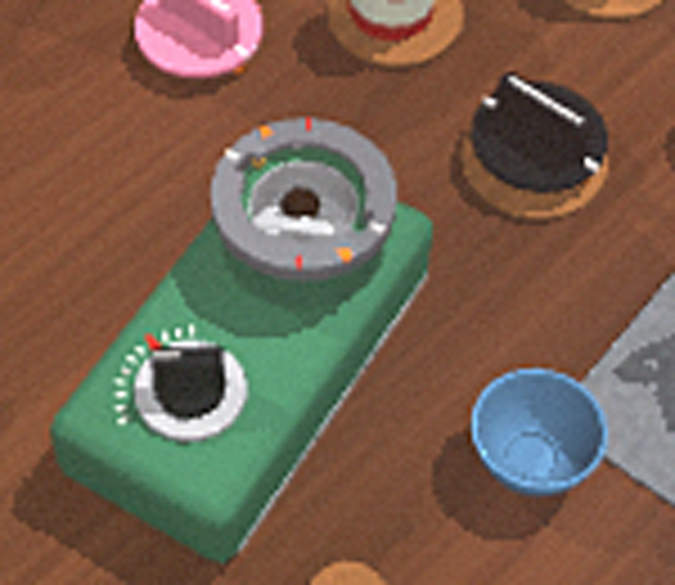

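The crop confirms it: the black lid sits on its coaster with white pointers at crop (129,107) and (141,236). The mill's slot, orange and red marks are clear, and the dial's red mark is at crop (626,219). Now I measure from both views.

```bash
cat > h.py <<'E'
import numpy as np, cv2
from scipy.spatial.transform import Rotation as R
def campose(c,obs=None):
    if "pose" in c: return np.array(c["K"]),np.array(c["pose"])
    T=np.eye(4);T[:3,:3]=R.from_quat(obs["tool_rot"]).as_matrix();T[:3,3]=obs["position"]
    return np.array(c["K"]),T@np.array(c["tool_from_camera"])
def ray(KP,uv):
    K,P=KP;d=P[:3,:3]@np.linalg.solve(K,[uv[0],uv[1],1.]);return P[:3,3],d/np.linalg.norm(d)
def onz(KP,uv,z):
    o,d=ray(KP,uv);return o+d*(z-o[2])/d[2]
def tri(*rs):
    A=0;b=0
    for o,d in rs:
        M=np.eye(3)-np.outer(d,d);A=A+M;b=b+M@o
    p=np.linalg.solve(A,b);return p,[float(np.linalg.norm((np.eye(3)-np.outer(d,d))@(p-o))) for o,d in rs]
def proj(KP,p):
    K,P=KP;q=K@(P[:3,:3].T@(np.asarray(p)-P[:3,3]));return q[:2]/q[2]
def blobs(im,kind,box,amin=4):
    hsv=cv2.cvtColor(im,cv2.COLOR_RGB2HSV);h,s,v=[hsv[...,i].astype(int) for i in range(3)]
    m={"red":((h<5)|(h>172))&(s>120)&(v>120),"orange":(h>=6)&(h<=18)&(s>150)&(v>170),"white":(s<35)&(v>185),"black":(v<60)}[kind]
    k=np.zeros(m.shape,np.uint8);x0,y0,x1,y1=box;k[y0:y1,x0:x1]=m[y0:y1,x0:x1]
    n,l,st,c=cv2.connectedComponentsWithStats(k)
    return [(int(st[i,4]),np.round(c[i],1).tolist(),st[i,:4].tolist()) for i in range(1,n) if st[i,4]>=amin]
E
python3 - <<'E'
from rig import *
from h import *
def rd(n): return cv2.imread(f"pics/{n}0.png")[:,:,::-1].copy()
T=rd("top");S=rd("scene")
for n,im,bx in [("top",T,(155,150,310,225)),("scene",S,(205,150,345,275))]:
    for k in ["red","orange","white"]: print(n,k,[(a,c) for a,c,_ in blobs(im,k,bx,2)])
KT=campose(calibration("top"));KS=campose(calibration("scene"))
f=lambda x,y:(145+x/4.7,150+y/4.7)
g=lambda x,y:(195+x/4.5,150+y/4.5)
P={"w1":((415,117),(376,229)),"w2":((459,281),(233,155)),"o1":((461,118),(345,255)),"o2":((414,281),(265,132)),"r1":((500,141),(299,262)),"r2":((375,256),(308,124)),"lp1":((129,107),(591,165)),"lp2":((141,236),(490,102)),"lb1":((123,122),(580,121)),"lb2":((129,214),(510,78)),"dm":((626,219),(153,341))}
zz=dict(w=.1285,o=.1285,r=.1285,l=.03,d=.075)
for k,(a,b) in P.items():
    p,e=tri(ray(KT,f(*a)),ray(KS,g(*b)));z=zz[k[0]]
    if k[:2]=="lb":z=.066
    print(k,p.round(4),np.round(e,4),"top@z",onz(KT,f(*a),z).round(4),"scene@z",onz(KS,g(*b),z).round(4))
print("dial ctr top",onz(KT,f(637,152),.119))
E
```

```text
top red []
top orange [(2, [243.0, 174.5]), (4, [232.5, 209.5])]
top white [(2, [172.0, 172.5]), (120, [277.9, 183.2]), (2, [233.0, 174.5]), (2, [171.0, 183.5]), (145, [241.5, 192.2]), (2, [172.0, 193.5]), (3, [242.3, 209.3])]
scene red [(41, [281.7, 156.1]), (3, [263.0, 177.0]), (3, [261.0, 208.0]), (4, [228.5, 226.0])]
scene orange [(20, [292.8, 153.6]), (8, [330.2, 150.9]), (3, [337.0, 151.7]), (3, [295.3, 155.7]), (3, [289.0, 157.3]), (6, [286.2, 160.0]), (6, [281.3, 161.8]), (5, [289.4, 161.4]), (2, [247.5, 165.0]), (4, [253.5, 178.5]), (9, [327.3, 189.2]), (5, [271.4, 206.2])]
scene white [(5, [243.4, 150.6]), (4, [248.0, 160.5]), (18, [315.1, 171.2]), (2, [303.5, 172.0]), (7, [246.4, 184.1]), (5, [326.0, 186.0]), (60, [258.8, 199.2]), (6, [278.5, 200.0]), (2, [234.0, 223.5]), (2, [237.0, 222.5]), (2, [231.0, 224.5]), (3, [225.7, 227.3]), (8, [236.5, 226.0]), (2, [223.5, 229.0]), (6, [231.5, 228.0]), (123, [241.1, 240.2]), (20, [226.7, 233.4]), (2, [222.5, 232.0]), (2, [221.5, 237.0]), (2, [221.5, 240.0]), (2, [221.5, 243.0])]
w1 [0.6249 0.0145 0.1259] [0.0002 0.0002] top@z [0.
[... 461 characters left out ...]
 0.6107 -0.0366  0.1285]
r2 [0.5391 0.0409 0.1274] [0.0009 0.0009] top@z [0.5385 0.0402 0.1285] scene@z [0.5402 0.041  0.1285]
lp1 [0.6472 0.2103 0.0292] [0.0013 0.0013] top@z [0.6462 0.2092 0.03  ] scene@z [0.6483 0.2109 0.03  ]
lp2 [0.5606 0.203  0.0287] [0.0014 0.0014] top@z [0.5595 0.2017 0.03  ] scene@z [0.562  0.2032 0.03  ]
lb1 [0.6327 0.2075 0.0675] [0.0013 0.0013] top@z [0.6319 0.2068 0.066 ] scene@z [0.6329 0.2097 0.066 ]
lb2 [0.5729 0.2046 0.0643] [0.0014 0.0014] top@z [0.5718 0.2032 0.066 ] scene@z [0.5746 0.2046 0.066 ]
dm [ 0.5631 -0.1175  0.0749] [0.0015 0.0015] top@z [ 0.5622 -0.1187  0.075 ] scene@z [ 0.5641 -0.1163  0.075 ]
dial ctr top [ 0.60107171 -0.12365485  0.119     ]
```

Both views agree to about 1.5 mm, and the heights match the text. Bowl axis is about (0.574, 0.002), mill yaw about 13.8°, dial axis about (0.604, -0.124), lid about (0.604, 0.206) with its bar at about 4.5°. I move the wrist camera over the dial.

Emit:
drive_tool(plan=[{"offset": [-13.5, -26, 0], "delta_rot": [0, 0, -11], "jaw": 8.7}, {"offset": [-13.5, -26, 0], "delta_rot": [0, 0, -11], "jaw": 8.7}, {"offset": [-13.5, -26, 0], "delta_rot": [0, 0, -11], "jaw": 8.7}, {"offset": [-13.5, -26, 0], "delta_rot": [0, 0, -11], "jaw": 8.7}, {"offset": [-13.5, -26, 0], "delta_rot": [0, 0, -11], "jaw": 8.7}, {"offset": [-13.5, -26, 0], "delta_rot": [0, 0, -11], "jaw": 8.7}, {"offset": [-13.5, -26, 0], "delta_rot": [0, 0, -11], "jaw": 8.7}, {"offset": [-13.5, -26, 0], "delta_rot": [0, 0, -11], "jaw": 8.7}])

```text
time: 0.82
position: [0.4523, -0.3182, 0.2223]
tool_rot: [0.897, -0.442, -0.001, -0.002]
ft_force: [-0.4, -0.1, -0.4]
grip_width: 0.0869
```

```bash
cat >> h.py <<'E'
def go(o,pos,psi_deg):
    """offset/turn (cm,deg in tool axes) to reach pos with vertical tool, jaw x at psi"""
    M=R.from_quat(o["tool_rot"]);a=np.radians(psi_deg)
    x=np.array([np.cos(a),np.sin(a),0]);z=np.array([0,0,-1.]);N=np.column_stack([x,np.cross(z,x),z])
    off=M.inv().apply(np.asarray(pos)-o["position"])*100
    return off.round(2).tolist(),np.degrees((M.inv()*R.from_matrix(N)).as_rotvec()).round(2).tolist()
def psi(o):
    x=R.from_quat(o["tool_rot"]).as_matrix();return np.degrees(np.arctan2(x[1,0],x[0,0])),x[:,2].round(4)
E
python3 - <<'E'
from rig import *
from h import *
o=get_obs();print(o["time"],o["position"],psi(o),go(o,(.577,-.152,.205),-45))
E
```

```text
0.8167 [ 0.45233572 -0.31822622  0.22230585] (np.float64(-52.454699453670436), array([ 5.0e-04,  4.4e-03, -1.0e+00])) ([-5.58, -20.01, 1.81], [-0.19, 0.17, -7.45])
```

Emit:
drive_tool(plan=[{"offset": [-5.6, -20, 1.8], "delta_rot": [0, 0, -7.5], "jaw": 8.7}, {"offset": [-5.6, -20, 1.8], "delta_rot": [0, 0, -7.5], "jaw": 8.7}, {"offset": [-5.6, -20, 1.8], "delta_rot": [0, 0, -7.5], "jaw": 8.7}, {"offset": [-5.6, -20, 1.8], "delta_rot": [0, 0, -7.5], "jaw": 8.7}, {"offset": [-5.6, -20, 1.8], "delta_rot": [0, 0, -7.5], "jaw": 8.7}, {"offset": [-5.6, -20, 1.8], "delta_rot": [0, 0, -7.5], "jaw": 8.7}, {"offset": [-5.6, -20, 1.8], "delta_rot": [0, 0, -7.5], "jaw": 8.7}, {"offset": [-5.6, -20, 1.8], "delta_rot": [0, 0, -7.5], "jaw": 8.7}])

```text
time: 1.48
position: [0.5745, -0.1598, 0.2042]
tool_rot: [0.923, -0.385, -0.001, 0.0]
ft_force: [0.3, -0.1, -1.3]
grip_width: 0.0872
```

```bash
python3 - <<'E'
from rig import *
from h import *
o=get_obs();im=camera("wrist");print(o["time"],o["position"],psi(o),np.abs(o["joint_velocities"]).max())
cv2.imwrite("pics/w1.png",cv2.resize(im[:,:,::-1],None,fx=1.5,fy=1.5))
import pickle;pickle.dump((o,im),open("w1.pkl","wb"))
E
```

```text
1.4833 [ 0.57453771 -0.15982739  0.20415835] (np.float64(-45.281238957307565), array([-1.2e-03, -3.0e-04, -1.0e+00])) 0.03515776006230665
```

View pics/w1.png

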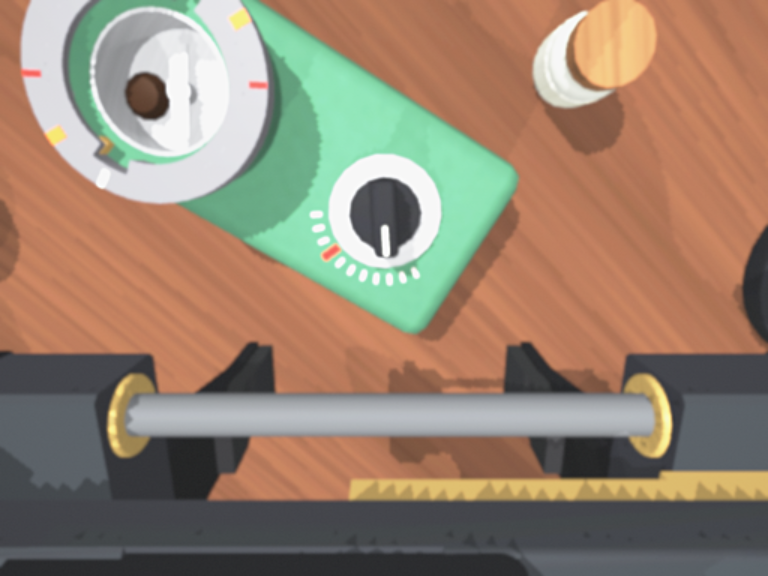

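The wrist picture shows the dial's white line from (385,226) to (386,256), pointing down the image. The red mark is at (331,253) and the dial disc is centred at about (385,210). On the collar, the oranges are at (240,20) and (56,135) and the reds at (32,73) and (258,86). Now the angles.

```bash
python3 - <<'E'
from rig import *
from h import *
import pickle
o,im=pickle.load(open("w1.pkl","rb"));KW=campose(calibration("wrist"),o)
hsv=cv2.cvtColor(im,cv2.COLOR_RGB2HSV);print(hsv[int(253/1.5),int(331/1.5)],hsv[160,257])
# black disc of dial
g=cv2.cvtColor(im,cv2.COLOR_RGB2GRAY);m=np.zeros_like(g);m[110:180,225:290]=(g[110:180,225:290]<90)
n,l,st,c=cv2.connectedComponentsWithStats(m);print(st[1:],c[1:])
w=np.zeros_like(g);w[148:173,250:264]=g[148:173,250:264]>170
ys,xs=np.nonzero(w);f=np.polyfit(ys,xs,1);print(len(ys),ys.min(),ys.max(),f)
a=onz(KW,(np.polyval(f,ys.min()),ys.min()),.119);b=onz(KW,(np.polyval(f,ys.max()),ys.max()),.119)
d=b-a;print("line",a,b,np.degrees(np.arctan2(d[1],d[0])))
red=blobs(im,"red",(180,140,260,190),3);print(red)
dm=onz(KW,red[0][1] if red else (220.7,168.7),.075)
print("mark",dm)
for nm,p in dict(o1=(240,20),o2=(56,135),r1=(258,86),r2=(32,73),w2=(103,178)).items():
    print(nm,onz(KW,np.array(p)/1.5,.1285).round(4))
t=R.from_euler("z",13.9,degrees=True)
# white disc centre
print("disc ctr",onz(KW,(385/1.5,210/1.5),.085), "pred", t.apply([0,-.13,0])+[.574,.002,0])
KT=campose(calibration("top"));
p,e=tri(ray(KW,red[0][1] if red else (220.7,168.7)),ray(KT,(145+626/4.7,150+219/4.7)));print("tri mark",p,e)
q=np.array([385.5,256])/1.5
E
```

```text
[  1 156 247] [  0   0 250]
[[ 234  119   46   52 1573]] [[256.35918627 141.53464717]]
130 150 172 [1.77498288e-02 2.53553932e+02]
line [ 0.60433338 -0.12995109  0.119     ] [ 0.59195573 -0.14260058  0.119     ] -134.37770050829803
[(36, [220.1, 167.8], [216, 164, 10, 8])]
mark [ 0.5640282  -0.12111728  0.075     ]
o1 [ 0.6251 -0.0177  0.1285]
o2 [0.5247 0.0136 0.1285]
r1 [ 0.6098 -0.0414  0.1285]
r2 [0.54   0.037  0.1285]
w2 [ 0.524  -0.0143  0.1285]
disc ctr [ 0.60765988 -0.12681804  0.085     ] pred [ 0.60522965 -0.12419314  0.        ]
tri mark [ 0.56258545 -0.12027331  0.06797287] [0.001130010821822027, 0.0011300108218220263]
```

The dial needs about 55° clockwise (it reads about 0.44). The wrist camera places things about 4 mm off in y from the fixed cameras, so I hover over the dial and check directly between the fingers.

```bash
python3 - <<'E'
from rig import *
from h import *
o=get_obs();print(o["time"],o["position"],psi(o),go(o,(.6055,-.1265,.165),-44.4))
E
```

```text
1.5333 [ 0.57433196 -0.16054335  0.20437137] (np.float64(-45.36798659602825), array([-8.e-04, -3.e-04, -1.e+00])) ([-0.23, -4.61, 3.93], [0.05, 0.02, -0.97])
```

Emit:
drive_tool(plan=[{"offset": [-0.2, -4.6, 3.9], "delta_rot": [0, 0, -1], "jaw": 8.7}, {"offset": [-0.2, -4.6, 3.9], "delta_rot": [0, 0, -1], "jaw": 8.7}, {"offset": [-0.2, -4.6, 3.9], "delta_rot": [0, 0, -1], "jaw": 8.7}, {"offset": [-0.2, -4.6, 3.9], "delta_rot": [0, 0, -1], "jaw": 8.7}, {"offset": [-0.2, -4.6, 3.9], "delta_rot": [0, 0, -1], "jaw": 8.7}, {"offset": [-0.2, -4.6, 3.9], "delta_rot": [0, 0, -1], "jaw": 8.7}, {"offset": [-0.2, -4.6, 3.9], "delta_rot": [0, 0, -1], "jaw": 8.7}, {"offset": [-0.2, -4.6, 3.9], "delta_rot": [0, 0, -1], "jaw": 8.7}])

```text
time: 2.2
position: [0.6063, -0.1266, 0.1664]
tool_rot: [0.926, -0.378, 0.001, 0.0]
ft_force: [0.7, 0.2, 0.4]
grip_width: 0.0871
```

```bash
cat > look.py <<'E'
import sys,pickle
from rig import *
from h import *
n=sys.argv[1];c=sys.argv[2] if len(sys.argv)>2 else "wrist"
o=get_obs();im=camera(c);print(o["time"],o["position"].round(4),psi(o),np.abs(o["joint_velocities"]).max().round(3),o["grip_width"],o["ft_force"].round(1))
cv2.imwrite(f"pics/{n}.png",cv2.resize(im[:,:,::-1],None,fx=1.5,fy=1.5));pickle.dump((o,im),open(n+".pkl","wb"))
E
python3 look.py w2
```

```text
2.2 [ 0.6063 -0.1266  0.1664] (np.float64(-44.38036829938946), array([ 1.1e-03, -6.0e-04, -1.0e+00])) 0.005 0.08709141711314418 [0.7 0.2 0.4]
```

View pics/w2.png

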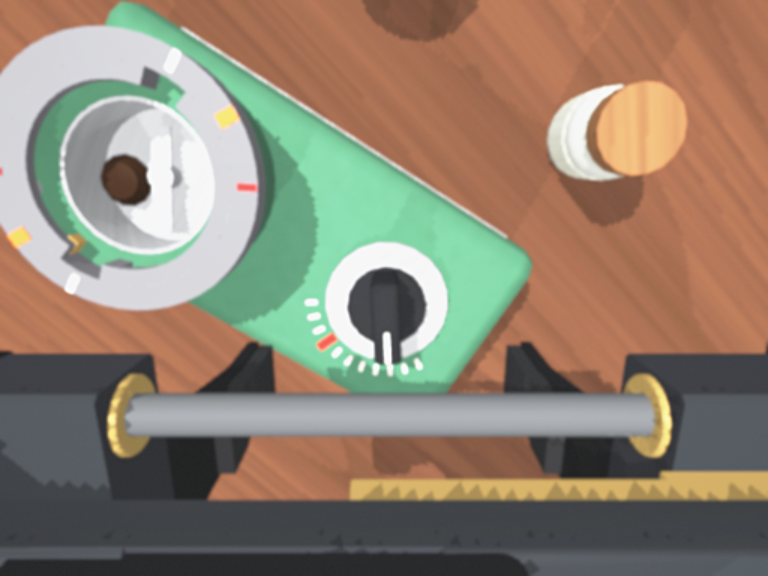

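The dial's bar lies vertically between the fingers at column ~387, white end at (388,362), red mark at (327,342). I compute the residual and triangulate the height.

```bash
python3 - <<'E'
from rig import *
from h import *
import pickle
o,im=pickle.load(open("w2.pkl","rb"));KW=campose(calibration("wrist"),o)
o1,im1=pickle.load(open("w1.pkl","rb"));K1=campose(calibration("wrist"),o1)
g=cv2.cvtColor(im,cv2.COLOR_RGB2GRAY)
w=np.zeros_like(g);w[219:243,250:266]=g[219:243,250:266]>170
ys,xs=np.nonzero(w);f=np.polyfit(ys,xs,1);print(len(ys),ys.min(),ys.max(),f)
a=onz(KW,(np.polyval(f,ys.min()),ys.min()),.119);b=onz(KW,(np.polyval(f,ys.max()),ys.max()),.119);d=b-a
print("line",a,b,np.degrees(np.arctan2(d[1],d[0])))
print("line tri", tri(ray(KW,(np.polyval(f,ys.min()),ys.min())),ray(K1,(256.2,150)))[0],tri(ray(KW,(np.polyval(f,ys.max()),ys.max())),ray(K1,(256.6,172)))[0])
r=blobs(im,"red",(200,215,230,240),3);print(r)
dm=onz(KW,r[0][1],.075);print("mark",dm,tri(ray(KW,r[0][1]),ray(K1,(220.1,167.8))))
M=R.from_quat(o["tool_rot"])
u=d/np.linalg.norm(d)
c=b-u*.0205; print("centre from white end",c,"in tool",M.inv().apply(c-o["position"]))
ww=np.array([173,60])/1.5;w3=np.array([73,283])/1.5
for nm,p in dict(w1=(173,60),w2=(73,283),o1=(227,118),o2=(19,237),r1=(247,187)).items(): print(nm,onz(KW,np.array(p)/1.5,.1285).round(4))
E
```

```text
116 221 242 [9.47995666e-03 2.55354009e+02]
line [ 0.60447038 -0.12978915  0.119     ] [ 0.5931889  -0.14150282  0.119     ] -133.92325322646263
line tri [ 0.60419442 -0.13004872  0.11797135] [ 0.5909849  -0.14358925  0.11219765]
[(44, [217.6, 227.3], [213, 223, 10, 9])]
mark [ 0.5642093  -0.12114858  0.075     ] (array([ 0.56389029, -0.12121757,  0.07430138]), [8.108720678479147e-05, 8.108720678473867e-05])
centre from white end [ 0.60740963 -0.12673729  0.119     ] in tool [ 0.00083519 -0.00066888  0.04738362]
w1 [0.6262 0.0108 0.1285]
w2 [ 0.5242 -0.0145  0.1285]
o1 [ 0.625  -0.0176  0.1285]
o2 [0.5245 0.0136 0.1285]
r1 [ 0.6103 -0.041   0.1285]
```

Emit:
drive_tool(plan=[{"offset": [0.1, 0, 2], "delta_rot": [0, 0, 0], "jaw": 5}, {"offset": [0.1, 0, 4], "delta_rot": [0, 0, 0], "jaw": 5}, {"offset": [0.1, 0, 6], "delta_rot": [0, 0, 0], "jaw": 5}, {"offset": [0.1, 0, 7.1], "delta_rot": [0, 0, 0], "jaw": 5}, {"offset": [0.1, 0, 7.1], "delta_rot": [0, 0, 0], "jaw": 1}, {"offset": [0.1, 0, 7.1], "delta_rot": [0, 0, 0], "jaw": 1}, {"offset": [0.1, 0, 7.1], "delta_rot": [0, 0, 0], "jaw": 1}, {"offset": [0.1, 0, 7.1], "delta_rot": [0, 0, 0], "jaw": 1}], squeeze=20)

```text
time: 2.92
position: [0.6081, -0.1269, 0.096]
tool_rot: [0.926, -0.377, 0.001, -0.0]
ft_force: [0.7, 0.2, -0.7]
grip_width: 0.0421
```

```bash
python3 look.py w3
```

```text
2.9167 [ 0.6081 -0.1269  0.096 ] (np.float64(-44.32711120436572), array([ 0.0026, -0.0011, -1.    ])) 0.005 0.04205227753715197 [ 0.7  0.2 -0.7]
```

View pics/w3.png

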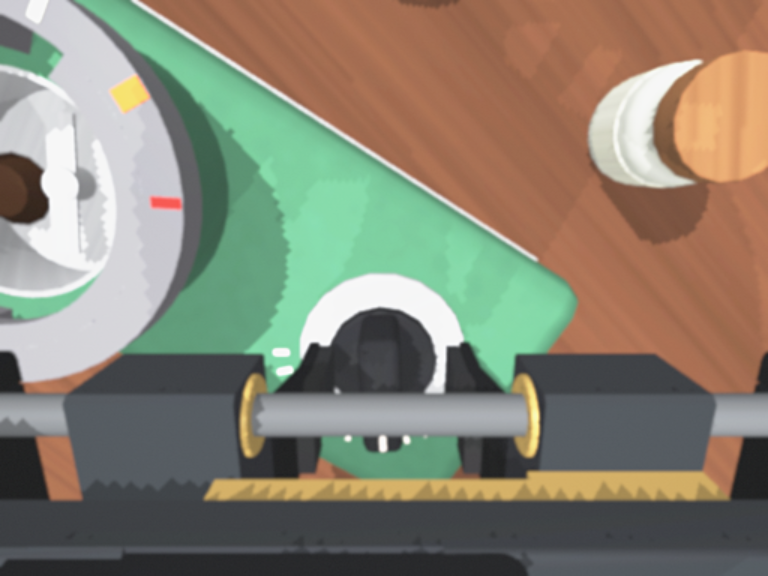

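The bar (columns 362-402) sits midway between the fingers. I finish closing.

Emit:
drive_tool(plan=[{"offset": [0, 0, 0.1], "delta_rot": [0, 0, 0], "jaw": 1}, {"offset": [0, 0, 0.1], "delta_rot": [0, 0, 0], "jaw": 1}, {"offset": [0, 0, 0.1], "delta_rot": [0, 0, 0], "jaw": 1}, {"offset": [0, 0, 0.1], "delta_rot": [0, 0, 0], "jaw": 1}, {"offset": [0, 0, 0.1], "delta_rot": [0, 0, 0], "jaw": 1}, {"offset": [0, 0, 0.1], "delta_rot": [0, 0, 0], "jaw": 1}, {"offset": [0, 0, 0.1], "delta_rot": [0, 0, 0], "jaw": 1}, {"offset": [0, 0, 0.1], "delta_rot": [0, 0, 0], "jaw": 1}], squeeze=20)

```text
time: 3.63
position: [0.6058, -0.1252, 0.0937]
tool_rot: [0.926, -0.377, -0.002, -0.0]
ft_force: [-4.0, 4.1, 5.5]
grip_width: 0.0137
```

```bash
python3 - <<'E'
from rig import *
from h import *
o=get_obs();print(o["time"],o["position"],psi(o),o["ft_force"],o["moment"],o["grip_width"])
E
```

```text
3.6333 [ 0.60580436 -0.12519896  0.09371771] (np.float64(-44.32992424103948), array([-0.0027,  0.0021, -1.    ])) [-3.96347666  4.07541239  5.46561063] [ 0.77594781  0.56032899 -0.03195833] 0.013711317160116426
```

Gripped at 13.7 mm. Closing pulled the tool about 2.3 mm along -x, which agrees with the fixed cameras' dial axis. I relieve that shift and turn the first half.

Emit:
drive_tool(plan=[{"offset": [-0.28, 0, 0.1], "delta_rot": [0, 0, 0], "jaw": 1}, {"offset": [-0.28, 0, 0.1], "delta_rot": [0, 0, 5], "jaw": 1}, {"offset": [-0.28, 0, 0.1], "delta_rot": [0, 0, 10], "jaw": 1}, {"offset": [-0.28, 0, 0.1], "delta_rot": [0, 0, 15], "jaw": 1}, {"offset": [-0.28, 0, 0.1], "delta_rot": [0, 0, 20], "jaw": 1}, {"offset": [-0.28, 0, 0.1], "delta_rot": [0, 0, 25], "jaw": 1}, {"offset": [-0.28, 0, 0.1], "delta_rot": [0, 0, 25], "jaw": 1}, {"offset": [-0.28, 0, 0.1], "delta_rot": [0, 0, 25], "jaw": 1}], squeeze=20)

```text
time: 4.3
position: [0.6059, -0.1254, 0.0937]
tool_rot: [0.822, -0.569, 0.001, 0.0]
ft_force: [-0.8, 0.0, 6.0]
grip_width: 0.014
```

```bash
python3 - <<'E'
from rig import *
from h import *
o=get_obs();print(o["time"],o["position"],psi(o),o["ft_force"],o["moment"],o["grip_width"])
E
```

```text
4.3 [ 0.60586987 -0.12540136  0.09365053] (np.float64(-69.33229408434673), array([ 0.0021, -0.0017, -1.    ])) [-0.81663031  0.02313767  5.98341818] [ 0.17713436  0.37912581 -0.01248318] 0.013980462045492548
```

Emit:
drive_tool(plan=[{"offset": [0, 0, -0.1], "delta_rot": [0, 0, 5], "jaw": 1}, {"offset": [0, 0, -0.1], "delta_rot": [0, 0, 10], "jaw": 1}, {"offset": [0, 0, -0.1], "delta_rot": [0, 0, 15], "jaw": 1}, {"offset": [0, 0, -0.1], "delta_rot": [0, 0, 20], "jaw": 1}, {"offset": [0, 0, -0.1], "delta_rot": [0, 0, 25], "jaw": 1}, {"offset": [0, 0, -0.1], "delta_rot": [0, 0, 30], "jaw": 1}, {"offset": [0, 0, -0.1], "delta_rot": [0, 0, 30], "jaw": 1}, {"offset": [0, 0, -0.1], "delta_rot": [0, 0, 30], "jaw": 1}], squeeze=20)

```text
time: 4.97
position: [0.6059, -0.1257, 0.0937]
tool_rot: [-0.648, 0.762, -0.001, 0.0]
ft_force: [0.3, -1.8, 0.2]
grip_width: 0.014
```

```bash
python3 look.py w4; python3 look.py s4 scene; python3 look.py t4 top
```

```text
4.9667 [ 0.6059 -0.1257  0.0937] (np.float64(-99.1978023477814), array([ 0.002 , -0.0019, -1.    ])) 0.003 0.013967206702637217 [ 0.3 -1.8  0.2]
5.0167 [ 0.6059 -0.1256  0.0937] (np.float64(-99.20351365808449), array([ 0.002 , -0.0019, -1.    ])) 0.006 0.014103929318125194 [ 1.3 -2.5  0.8]
5.0667 [ 0.6059 -0.1257  0.0938] (np.float64(-99.2226132693823), array([ 0.002 , -0.0019, -1.    ])) 0.007 0.014194181216292923 [ 0.6 -3.6  0.2]
```

View pics/w4.png

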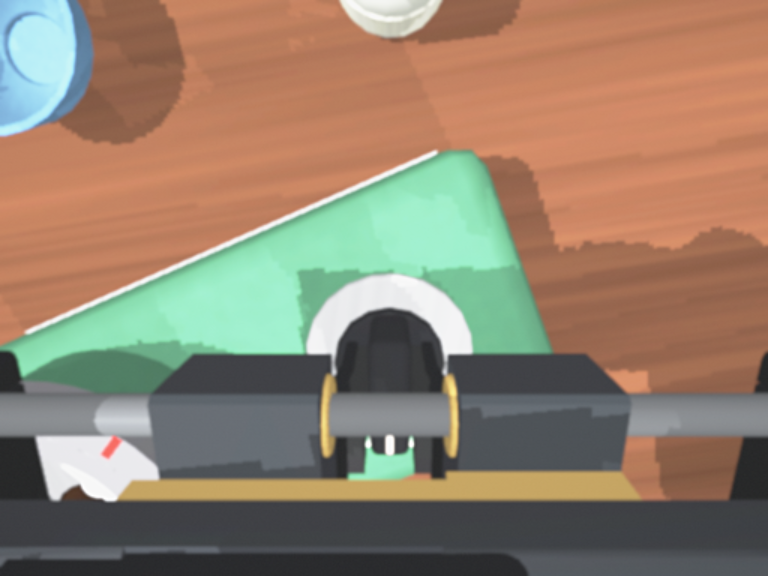

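View pics/s4.png

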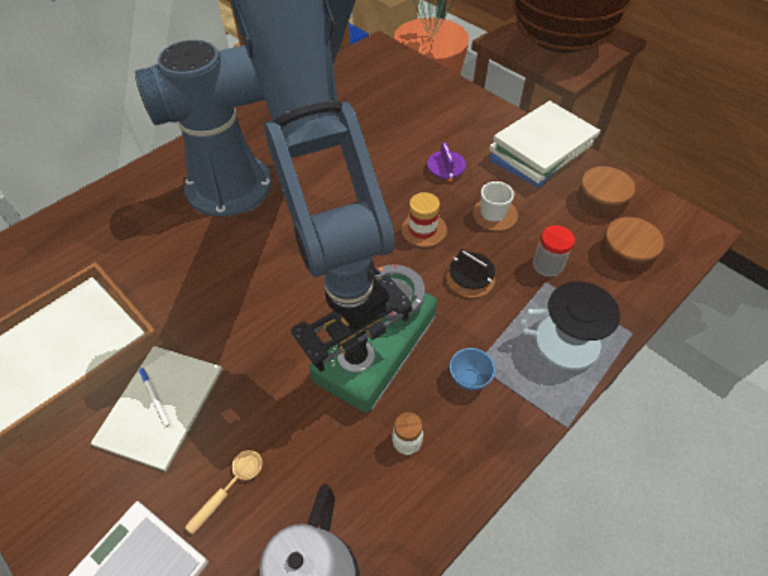

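The scene shows the gripper on the dial. In the wrist view the white line is at (389,443), but the mark is hidden by the gripper. I release, rise and check.

Emit:
drive_tool(plan=[{"offset": [0, 0, 0], "delta_rot": [0, 0, 0], "jaw": 5}, {"offset": [0, 0, 0], "delta_rot": [0, 0, 0], "jaw": 5}, {"offset": [0, 0, 0], "delta_rot": [0, 0, 0], "jaw": 5}, {"offset": [0, 0, -3], "delta_rot": [0, 0, 0], "jaw": 5}, {"offset": [0, 1, -6], "delta_rot": [0, 0, 0], "jaw": 6}, {"offset": [0, 4, -9], "delta_rot": [0, 0, 0], "jaw": 6}, {"offset": [0, 4, -9], "delta_rot": [0, 0, 0], "jaw": 6}, {"offset": [0, 4, -9], "delta_rot": [0, 0, 0], "jaw": 6}])

```text
time: 5.78
position: [0.5653, -0.1177, 0.1854]
tool_rot: [-0.647, 0.762, -0.001, 0.001]
ft_force: [-0.1, 0.2, -0.6]
grip_width: 0.0567
```

```bash
python3 look.py w5
```

```text
5.7833 [ 0.5653 -0.1177  0.1854] (np.float64(-99.31056224910758), array([ 2.7e-03, -8.0e-04, -1.0e+00])) 0.058 0.056733330021983976 [-0.1  0.2 -0.6]
```

View pics/w5.png

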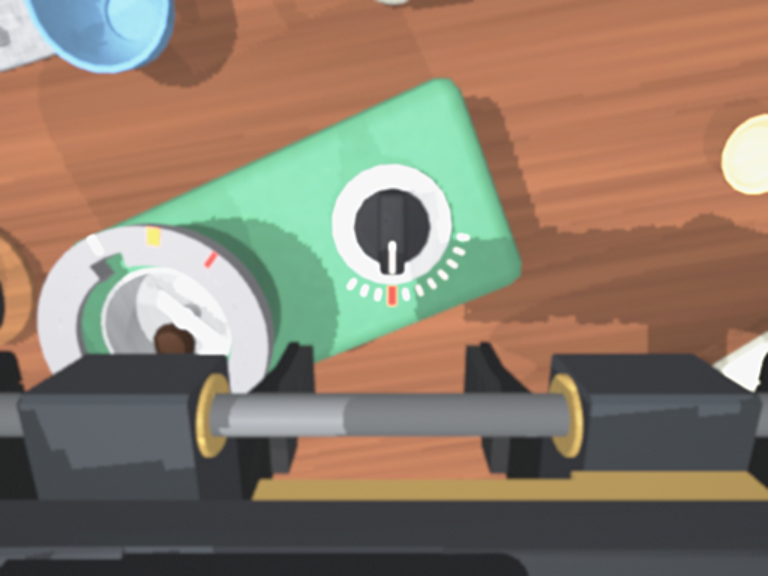

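The white line (392,243-272) points straight at the red mark (392,295). Numerical check:

```bash
python3 - <<'E'
from rig import *
from h import *
import pickle
o,im=pickle.load(open("w5.pkl","rb"));KW=campose(calibration("wrist"),o)
g=cv2.cvtColor(im,cv2.COLOR_RGB2GRAY)
w=np.zeros_like(g);w[158:184,254:269]=g[158:184,254:269]>170
ys,xs=np.nonzero(w);f=np.polyfit(ys,xs,1);print(len(ys),ys.min(),ys.max(),f)
a=onz(KW,(np.polyval(f,ys.min()),ys.min()),.119);b=onz(KW,(np.polyval(f,ys.max()),ys.max()),.119);d=b-a
print("line ang",np.degrees(np.arctan2(d[1],d[0]))%360, "tool y",psi(o)[0]-90+360)
# white disc circle fit on z~.089
hsv=cv2.cvtColor(im,cv2.COLOR_RGB2HSV)
r=blobs(im,"red",(250,185,275,210),3);print(r)
dm=onz(KW,r[0][1],.075);print(dm)
G=np.zeros_like(g);G[105:192,215:308]=(hsv[105:192,215:308,1]<60)&(g[105:192,215:308]>180)
n,l,st,c=cv2.connectedComponentsWithStats(G);i=1+st[1:,4].argmax();cn=cv2.findContours((l==i).astype(np.uint8),0,cv2.CHAIN_APPROX_NONE)[0][0]
(e,ax,an)=cv2.fitEllipse(cn);print(e,ax)
for zc in (.080,.089):
    c=onz(KW,e,zc);u=dm-c;print(c,np.linalg.norm(u[:2]),np.degrees(np.arctan2(u[1],u[0]))%360)
# contact-derived axis
for c in ([.6059,-.1256],):
    u=dm[:2]-c;print(np.linalg.norm(u),np.degrees(np.arctan2(u[1],u[0]))%360)
E
```

```text
122 161 183 [2.74491311e-03 2.60541501e+02]
line ang 170.96717755269023 tool y 170.6894377508924
[(32, [261.0, 196.8], [260, 192, 3, 11])]
[ 0.56389764 -0.12130081  0.075     ]
(260.5755920410156, 149.00787353515625) (79.27562713623047, 80.05496978759766)
[ 0.60724355 -0.12790719  0.08      ] 0.04384646731948184 171.33419166440416
[ 0.60830878 -0.12802509  0.089     ] 0.044917319474871806 171.390256037063
0.042221810896271354 174.1557858796623
```

The line is at 171.0° and the mark at 171.3°, so the dial is set. Next, over the lid.

```bash
python3 - <<'E'
from rig import *
from h import *
o=get_obs();print(o["time"],o["position"],psi(o),go(o,(.564,.203,.17),-85.5))
E
```

```text
5.8333 [ 0.56552942 -0.1177545   0.18409564] (np.float64(-99.31521340983879), array([ 1.2e-03, -2.0e-04, -1.0e+00])) ([-31.63, 5.34, 1.4], [-0.07, -0.01, -13.82])
```

Emit:
drive_tool(plan=[{"offset": [-4, 0.7, 0], "delta_rot": [0, 0, -2], "jaw": 7}, {"offset": [-8, 1.4, 0], "delta_rot": [0, 0, -4], "jaw": 7}, {"offset": [-12, 2.1, 0], "delta_rot": [0, 0, -6], "jaw": 7}, {"offset": [-16, 2.8, 0], "delta_rot": [0, 0, -8], "jaw": 7}, {"offset": [-20, 3.5, 0], "delta_rot": [0, 0, -10], "jaw": 7}, {"offset": [-24, 4.1, 0.5], "delta_rot": [0, 0, -12], "jaw": 7}, {"offset": [-28, 4.8, 1], "delta_rot": [0, 0, -13.8], "jaw": 7}, {"offset": [-31.6, 5.3, 1.4], "delta_rot": [0, 0, -13.8], "jaw": 7}])

```text
time: 6.5
position: [0.5636, 0.205, 0.1673]
tool_rot: [0.735, -0.678, -0.001, 0.001]
ft_force: [0.1, 0.4, -0.0]
grip_width: 0.0695
```

Emit:
drive_tool(plan=[{"offset": [0, 0, 0], "delta_rot": [0, 0, 0], "jaw": 7}, {"offset": [0, 0, 0], "delta_rot": [0, 0, 0], "jaw": 7}, {"offset": [0, 0, 0], "delta_rot": [0, 0, 0], "jaw": 7}, {"offset": [0, 0, 0], "delta_rot": [0, 0, 0], "jaw": 7}, {"offset": [0, 0, 0], "delta_rot": [0, 0, 0], "jaw": 7}, {"offset": [0, 0, 0], "delta_rot": [0, 0, 0], "jaw": 7}, {"offset": [0, 0, 0], "delta_rot": [0, 0, 0], "jaw": 7}, {"offset": [0, 0, 0], "delta_rot": [0, 0, 0], "jaw": 7}])

```text
time: 7.17
position: [0.5647, 0.2015, 0.1698]
tool_rot: [0.734, -0.679, 0.0, -0.0]
ft_force: [-0.3, -0.8, -0.4]
grip_width: 0.0699
```

```bash
python3 look.py w6
```

```text
7.1667 [0.5647 0.2015 0.1698] (np.float64(-85.60848331865274), array([ 3.e-04,  1.e-04, -1.e+00])) 0.005 0.06989128360861573 [-0.3 -0.8 -0.4]
```

View pics/w6.png

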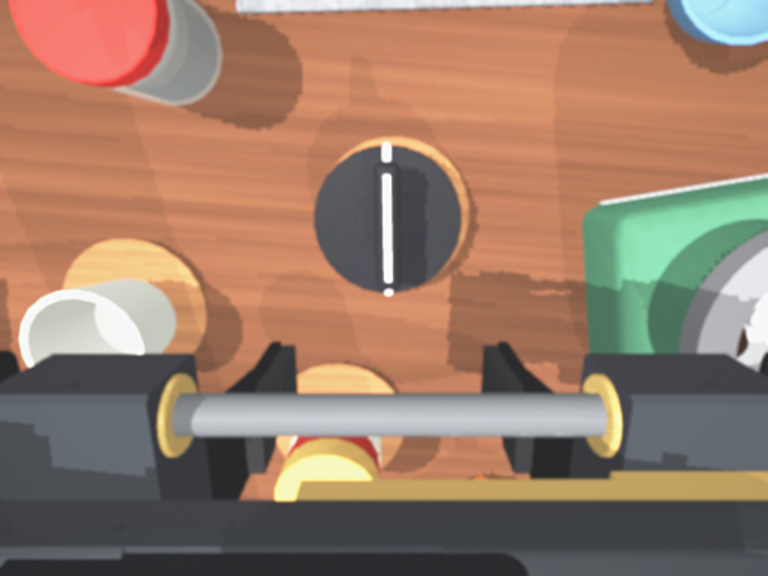

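The black lid's bar-top white line runs (387,175)-(388,281), with pointers at (386,152) and (389,293). I compute its pose and the clearance to its neighbours.

```bash
python3 - <<'E'
from rig import *
from h import *
import pickle
o,im=pickle.load(open("w6.pkl","rb"));KW=campose(calibration("wrist"),o)
g=cv2.cvtColor(im,cv2.COLOR_RGB2GRAY)
w=np.zeros_like(g);w[90:202,245:272]=g[90:202,245:272]>170
n,l,st,c=cv2.connectedComponentsWithStats(w)
for i in range(1,n):
    if st[i,4]>5:print(st[i],c[i].round(2))
i=1+st[1:,4].argmax();ys,xs=np.nonzero(l==i);f=np.polyfit(ys,xs,1)
a=onz(KW,(np.polyval(f,ys.min()),ys.min()),.066);b=onz(KW,(np.polyval(f,ys.max()),ys.max()),.066);d=a-b
print("bar",a,b,(a+b)/2,np.linalg.norm(d),np.degrees(np.arctan2(d[1],d[0])))
p1=onz(KW,np.array([386.5,152])/1.5,.03);p2=onz(KW,np.array([389,293])/1.5,.03);d=p1-p2
print("ptr",p1,p2,(p1+p2)/2,np.degrees(np.arctan2(d[1],d[0])))
KT=campose(calibration("top"));KS=campose(calibration("scene"))
f1=lambda x,y:(145+x/4.7,150+y/4.7)
cc=c[i];print("tri bar mid",tri(ray(KW,cc),ray(KT,f1(126,168)),ray(KS,(195+545/4.5,150+99.5/4.5))))
c2=(p1+p2)/2;M=R.from_quat(o["tool_rot"])
for nm,uv,z in [("jar",(122,155),.092),("cup",(115,213),.07),("caddy",(165,239),.09)]: print(nm,onz(KT,uv,z).round(3))
E
```

```text
[245  91  27  17 228] [258.18  96.57]
[254 116   8  73 467] [257.83 152.65]
[256 192   7   6  36] [258.83 194.75]
bar [0.63417199 0.20615541 0.066     ] [0.57308654 0.20055001 0.066     ] [0.60362927 0.20335271 0.066     ] 0.061342094204815144 5.242962015351851
ptr [0.64661176 0.20688803 0.03      ] [0.55658862 0.19836117 0.03      ] [0.60160019 0.2026246  0.03      ] 5.410832394640529
tri bar mid (array([0.60357257, 0.20463998, 0.06764462]), [0.0014116598292766615, 0.001953009313415494, 0.0017295551700004831])
jar [0.695 0.35  0.092]
cup [0.521 0.377 0.07 ]
caddy [0.441 0.222 0.09 ]
```

Bar height triangulates to 0.0676 (0.066 expected), bar angle about 5.3°, centre about (0.603, 0.2047). I approach to hover and then down.

```bash
python3 - <<'E'
from rig import *
from h import *
o=get_obs();print(go(o,(.603,.2047,.036),-84.7))
E
```

```text
([-0.0, -3.84, 13.38], [-0.02, 0.0, -0.89])
```

Emit:
drive_tool(plan=[{"offset": [0, -3.8, 1], "delta_rot": [0, 0, -0.9], "jaw": 6}, {"offset": [0, -3.8, 4], "delta_rot": [0, 0, -0.9], "jaw": 6}, {"offset": [0, -3.8, 7], "delta_rot": [0, 0, -0.9], "jaw": 6}, {"offset": [0, -3.8, 8], "delta_rot": [0, 0, -0.9], "jaw": 6}, {"offset": [0, -3.8, 8], "delta_rot": [0, 0, -0.9], "jaw": 6}, {"offset": [0, -3.8, 8], "delta_rot": [0, 0, -0.9], "jaw": 6}, {"offset": [0, -3.8, 8], "delta_rot": [0, 0, -0.9], "jaw": 6}, {"offset": [0, -3.8, 8], "delta_rot": [0, 0, -0.9], "jaw": 6}])

```text
time: 7.88
position: [0.6037, 0.2056, 0.0916]
tool_rot: [0.74, -0.673, 0.001, -0.001]
ft_force: [-0.3, -0.6, -0.1]
grip_width: 0.06
```

```bash
python3 look.py w7;  python3 - <<'E'
from rig import *
from h import *
o=get_obs();print(go(o,(.603,.2047,.036),-84.7))
E
```

```text
7.8833 [0.6037 0.2056 0.0916] (np.float64(-84.61895824556312), array([ 3.8e-03,  6.0e-04, -1.0e+00])) 0.004 0.06004857452063842 [-0.3 -0.6 -0.1]
([0.08, 0.09, 5.55], [-0.21, 0.01, 0.08])
```

View pics/w7.png

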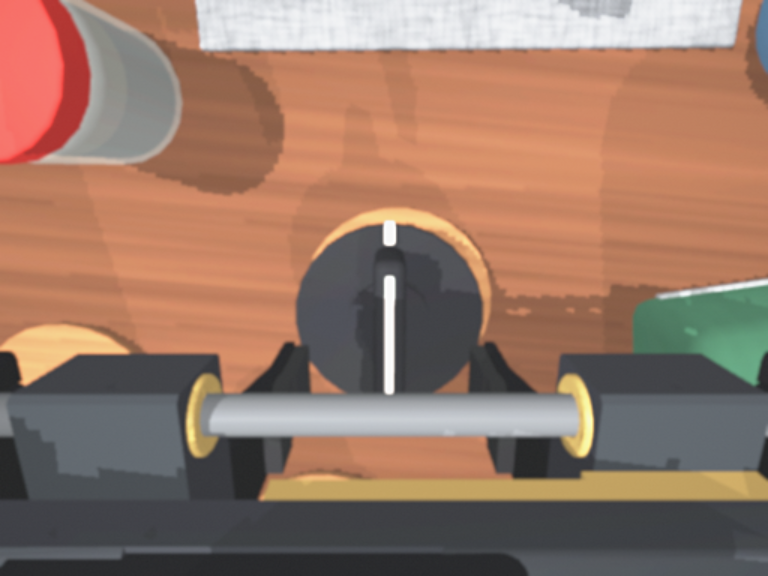

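The bar (column 390) is centred between the fingers (309, 470). I descend and close.

Emit:
drive_tool(plan=[{"offset": [0, 0.1, 2], "delta_rot": [0, 0, 0], "jaw": 6}, {"offset": [0, 0.1, 4], "delta_rot": [0, 0, 0], "jaw": 5}, {"offset": [0, 0.1, 5.5], "delta_rot": [0, 0, 0], "jaw": 4}, {"offset": [0, 0.1, 5.5], "delta_rot": [0, 0, 0], "jaw": 1}, {"offset": [0, 0.1, 5.5], "delta_rot": [0, 0, 0], "jaw": 1}, {"offset": [0, 0.1, 5.5], "delta_rot": [0, 0, 0], "jaw": 1}, {"offset": [0, 0.1, 5.5], "delta_rot": [0, 0, 0], "jaw": 1}, {"offset": [0, 0.1, 5.5], "delta_rot": [0, 0, 0], "jaw": 1}], squeeze=35)

```text
time: 8.6
position: [0.6024, 0.2054, 0.036]
tool_rot: [0.739, -0.673, 0.001, -0.001]
ft_force: [-0.4, -0.1, -0.5]
grip_width: 0.0215
```

Emit:
drive_tool(plan=[{"offset": [0, 0, 0], "delta_rot": [0, 0, 0], "jaw": 1}, {"offset": [0, 0, 0], "delta_rot": [0, 0, 0], "jaw": 1}, {"offset": [0, 0, 0], "delta_rot": [0, 0, 0], "jaw": 1}, {"offset": [0, 0, 0], "delta_rot": [0, 0, 0], "jaw": 1}, {"offset": [0, 0, 0], "delta_rot": [0, 0, 0], "jaw": 1}, {"offset": [0, 0, 0], "delta_rot": [0, 0, 0], "jaw": 1}, {"offset": [0, 0, 0], "delta_rot": [0, 0, 0], "jaw": 1}, {"offset": [0, 0, 0], "delta_rot": [0, 0, 0], "jaw": 1}], squeeze=35)

```text
time: 9.27
position: [0.6019, 0.2054, 0.0355]
tool_rot: [0.739, -0.673, 0.0, -0.001]
ft_force: [-2.1, 0.1, 6.1]
grip_width: 0.0137
```

```bash
python3 look.py w8
```

```text
9.2667 [0.6019 0.2054 0.0355] (np.float64(-84.63012939983679), array([ 1.4e-03,  3.0e-04, -1.0e+00])) 0.002 0.013707082852664088 [-2.1  0.1  6.1]
```

Lid gripped at 13.7 mm. I lift it.

Emit:
drive_tool(plan=[{"offset": [0, 0, -1], "delta_rot": [0, 0, 0], "jaw": 1}, {"offset": [0, 0, -3], "delta_rot": [0, 0, 0], "jaw": 1}, {"offset": [0, 0, -6], "delta_rot": [0, 0, 0], "jaw": 1}, {"offset": [0, 0, -9], "delta_rot": [0, 0, 0], "jaw": 1}, {"offset": [0, 0, -12], "delta_rot": [0, 0, 0], "jaw": 1}, {"offset": [0, 0, -15], "delta_rot": [0, 0, 0], "jaw": 1}, {"offset": [0, 0, -15.5], "delta_rot": [0, 0, 0], "jaw": 1}, {"offset": [0, 0, -15.5], "delta_rot": [0, 0, 0], "jaw": 1}])

```text
time: 9.98
position: [0.6028, 0.2054, 0.1922]
tool_rot: [0.74, -0.673, 0.002, -0.002]
ft_force: [0.2, -1.3, -1.7]
grip_width: 0.0139
```

```bash
python3 look.py w9;  python3 - <<'E'
from rig import *
from h import *
o=get_obs();print(go(o,(.5747,.0005,.19),-76.1))
E
```

```text
9.9833 [0.6028 0.2054 0.1922] (np.float64(-84.61976272013136), array([ 5.4e-03,  8.0e-04, -1.0e+00])) 0.061 0.013905118208225233 [ 0.2 -1.3 -1.7]
([20.13, 4.55, -0.01], [-0.04, -0.0, -8.52])
```

View pics/w9.png

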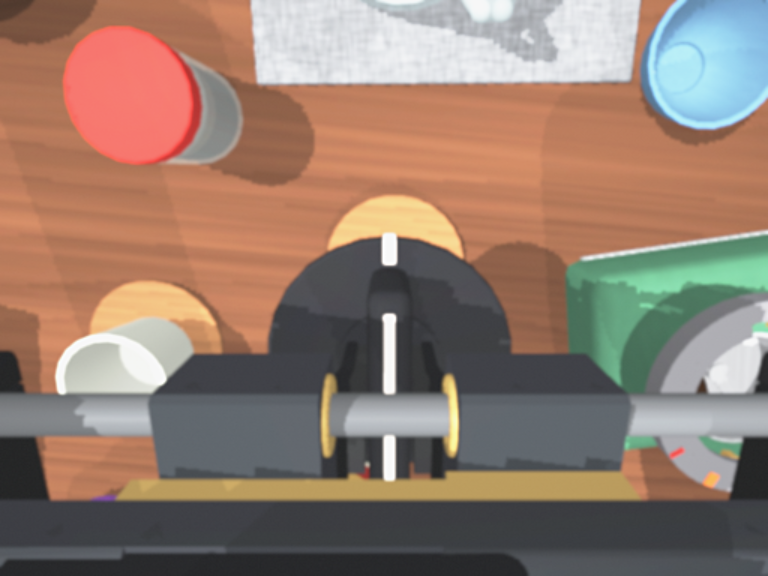

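The lid is held upright. Its pointer shows at (389,236-265) and the bar line starts at (389,313). From these I compute the lid-in-tool offset.

```bash
python3 - <<'E'
from rig import *
from h import *
import pickle
o,im=pickle.load(open("w9.pkl","rb"));c=calibration("wrist");K=np.array(c["K"]);P=np.array(c["tool_from_camera"]);KP=(K,P)
g=cv2.cvtColor(im,cv2.COLOR_RGB2GRAY)
w=np.zeros_like(g);w[150:262,250:270]=g[150:262,250:270]>170
n,l,st,cc=cv2.connectedComponentsWithStats(w)
for i in range(1,n):
    if st[i,4]>8:
        print(st[i],cc[i].round(2))
        u=cc[i][0]; t,b=st[i][1],st[i][1]+st[i][3]
        for z in (.0055,-.0305): print("  z",z,"top",onz(KP,(u,t-.5),z).round(4),"bot",onz(KP,(u,b-.5),z).round(4))
E
```

```text
[250 150  20  27 344] [259.47 160.73]
  z 0.0055 top [ 0.0023 -0.0541  0.0055] bot [ 0.0023 -0.0393  0.0055]
  z -0.0305 top [ 0.0022 -0.0586 -0.0305] bot [ 0.0023 -0.047  -0.0305]
[255 209   9  53 427] [259.43 234.73]
  z 0.0055 top [ 0.0023 -0.0209  0.0055] bot [0.0024 0.0121 0.0055]
  z -0.0305 top [ 0.0022 -0.0325 -0.0305] bot [ 0.0023 -0.0066 -0.0305]
```

The bar is squeezed at tool x=0 but appears at +2.3 mm, so the wrist camera has a +2.3 mm x bias. Correcting for it brings all the estimates together: bowl axis about (0.5742, 0.0005), and the lid centre 1.7 mm toward tool -y. Target TCP is about (0.5726, 0.0001).

```bash
python3 - <<'E'
from rig import *
from h import *
o=get_obs();print(psi(o),go(o,(.5726,.0001,.19),-76.1))
E
```

```text
(np.float64(-84.62353257289907), array([ 7.e-04,  1.e-04, -1.e+00])) ([20.15, 4.77, -0.01], [-0.04, -0.0, -8.52])
```

Emit:
drive_tool(plan=[{"offset": [2, 0.4, 0], "delta_rot": [0, 0, -1], "jaw": 1}, {"offset": [5, 1.1, 0], "delta_rot": [0, 0, -2], "jaw": 1}, {"offset": [8.5, 2, 0], "delta_rot": [0, 0, -4], "jaw": 1}, {"offset": [12, 2.9, 0], "delta_rot": [0, 0, -6], "jaw": 1}, {"offset": [15, 3.6, 0], "delta_rot": [0, 0, -7.5], "jaw": 1}, {"offset": [18, 4.3, 0], "delta_rot": [0, 0, -8.5], "jaw": 1}, {"offset": [20.2, 4.8, 0], "delta_rot": [0, 0, -8.5], "jaw": 1}, {"offset": [20.2, 4.8, 0], "delta_rot": [0, 0, -8.5], "jaw": 1}])

```text
time: 10.7
position: [0.5704, -0.0045, 0.1869]
tool_rot: [0.786, -0.618, -0.002, 0.002]
ft_force: [-0.4, -0.4, -0.1]
grip_width: 0.0136
```

Emit:
drive_tool(plan=[{"offset": [0, 0, 0], "delta_rot": [0, 0, 0], "jaw": 1}, {"offset": [0, 0, 0], "delta_rot": [0, 0, 0], "jaw": 1}, {"offset": [0, 0, 0], "delta_rot": [0, 0, 0], "jaw": 1}, {"offset": [0, 0, 0], "delta_rot": [0, 0, 0], "jaw": 1}, {"offset": [0, 0, 0], "delta_rot": [0, 0, 0], "jaw": 1}, {"offset": [0, 0, 0], "delta_rot": [0, 0, 0], "jaw": 1}, {"offset": [0, 0, 0], "delta_rot": [0, 0, 0], "jaw": 1}, {"offset": [0, 0, 0], "delta_rot": [0, 0, 0], "jaw": 1}])

```text
time: 11.37
position: [0.5725, -0.0, 0.1897]
tool_rot: [0.788, -0.616, 0.0, -0.0]
ft_force: [-1.0, -0.1, -1.8]
grip_width: 0.0139
```

```bash
python3 look.py w10;  python3 look.py s10 scene;python3 - <<'E'
from rig import *
from h import *
o=get_obs();print(o["moment"],go(o,(.5726,.0001,.19),-76.1))
E
```

```text
11.3667 [ 0.5725 -0.      0.1897] (np.float64(-76.09190638444386), array([ 2.e-04, -0.e+00, -1.e+00])) 0.006 0.01385680467468835 [-1.  -0.1 -1.8]
11.4167 [ 5.726e-01 -2.000e-04  1.897e-01] (np.float64(-76.10227027375973), array([ 2.e-04, -1.e-04, -1.e+00])) 0.005 0.013845112249479652 [-0.3  1.  -1.1]
[-0.00333386  0.02968825  0.04916049] ([-0.03, -0.02, -0.04], [-0.01, -0.0, -0.01])
```

View pics/w10.png

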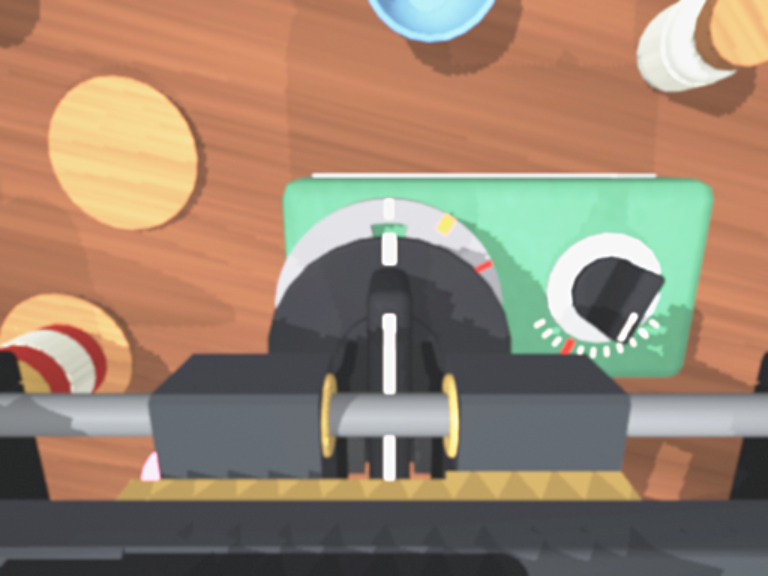

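View pics/s10.png

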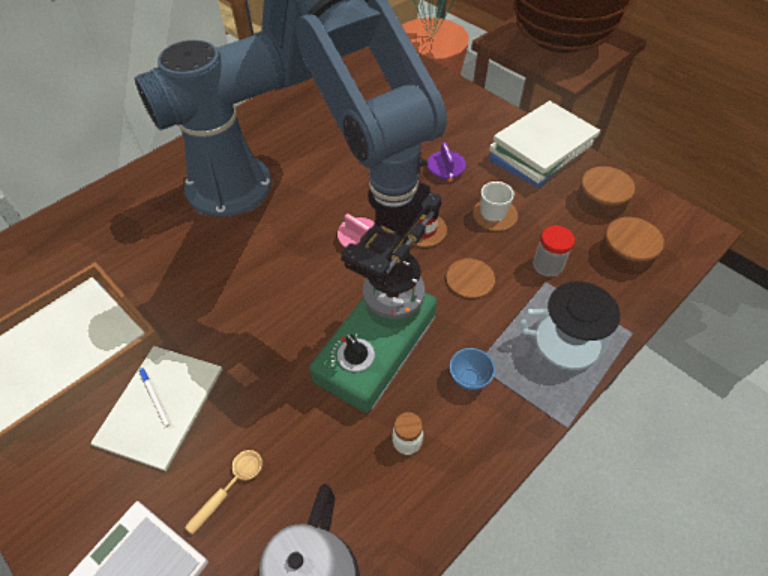

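At first glance the dial's white line at (637,313)-(622,340) looks off the red mark (569,346), but the bar top is seen obliquely. I check the angle numerically, and also the lid alignment: pointer (389,248) against the slot and white mark (389,209), both in column 389.

```bash
python3 - <<'E'
from rig import *
from h import *
import pickle
o,im=pickle.load(open("w10.pkl","rb"));c=calibration("wrist");KW=campose(c,o);KT=(np.array(c["K"]),np.array(c["tool_from_camera"]))
cv2.imwrite("pics/c10.png",cv2.resize(im[145:250,340:460,::-1],None,fx=5,fy=5,interpolation=cv2.INTER_CUBIC))
g=cv2.cvtColor(im,cv2.COLOR_RGB2GRAY)
w=np.zeros_like(g);w[205:229,410:427]=g[205:229,410:427]>150
n,l,st,cc=cv2.connectedComponentsWithStats(w);print(st[1:],cc[1:])
i=1+st[1:,4].argmax();ys,xs=np.nonzero(l==i);f=np.polyfit(ys,xs,1)
for z in(.119,):
    a=onz(KW,(np.polyval(f,ys.min()),ys.min()),z);b=onz(KW,(np.polyval(f,ys.max()),ys.max()),z);d=b-a
    print(a,b,np.degrees(np.arctan2(d[1],d[0]))%360)
r=blobs(im,"red",(368,222,388,240),3);dm=onz(KW,r[0][1],.075);print("mark",dm)
# collar marks in tool
zt=o["position"][2]-.1285
for nm,p in dict(w1=(389,209),o1=(446,224),r1=(483,267)).items(): print(nm,onz(KT,np.array(p)/1.5,zt).round(4),onz(KW,np.array(p)/1.5,.1285).round(4))
E
```

```text
[[411 208  14  21 111]
 [419 216   8  13  54]] [[417.82882883 217.83783784]
 [423.68518519 224.16666667]]
[ 0.60402597 -0.12723298  0.119     ] [ 0.58627116 -0.12537956  0.119     ] 174.0404984494554
mark [ 0.56413537 -0.12140571  0.075     ]
w1 [ 0.0024 -0.0541  0.0612] [0.6256 0.0106 0.1285]
o1 [ 0.0296 -0.047   0.0612] [ 0.6253 -0.0174  0.1285]
r1 [ 0.0484 -0.0261  0.0612] [ 0.6095 -0.0407  0.1285]
```

View pics/c10.png

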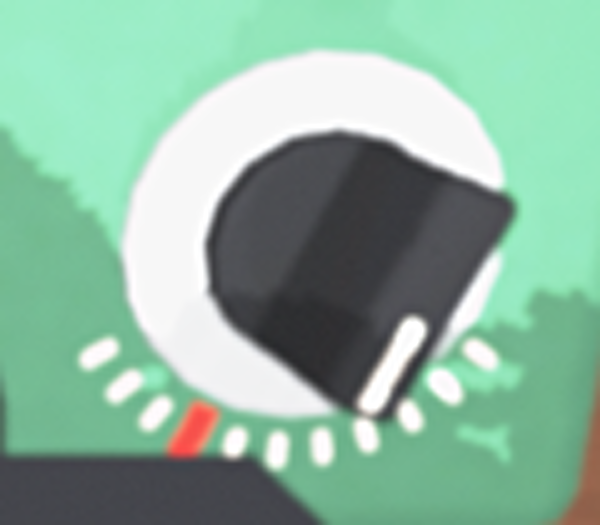

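The enlarged crop shows the white line parallel to, and in line with, the red mark, so the dial is still set. The collar's slot mark sits at tool x 2.4 mm, the same as the bar's 2.3 mm. Its y puts the bowl axis at -2.1 mm, against the lid's -1.7 to -2.0 mm. Lid and slots are aligned, so I lower.

Emit:
drive_tool(plan=[{"offset": [0, 0, 1], "delta_rot": [0, 0, 0], "jaw": 1}, {"offset": [0, 0, 2], "delta_rot": [0, 0, 0], "jaw": 1}, {"offset": [0, 0, 2.6], "delta_rot": [0, 0, 0], "jaw": 1}, {"offset": [0, 0, 3], "delta_rot": [0, 0, 0], "jaw": 1}, {"offset": [0, 0, 3.2], "delta_rot": [0, 0, 0], "jaw": 1}, {"offset": [0, 0, 3.4], "delta_rot": [0, 0, 0], "jaw": 1}, {"offset": [0, 0, 3.6], "delta_rot": [0, 0, 0], "jaw": 1}, {"offset": [0, 0, 3.8], "delta_rot": [0, 0, 0], "jaw": 1}])

```text
time: 12.13
position: [0.5728, -0.0005, 0.1516]
tool_rot: [0.787, -0.617, 0.0, -0.0]
ft_force: [-1.0, -0.4, -1.4]
grip_width: 0.0138
```

```bash
python3 look.py w11
```

```text
12.1333 [ 5.728e-01 -5.000e-04  1.516e-01] (np.float64(-76.13141513727749), array([ 6.e-04, -1.e-04, -1.e+00])) 0.053 0.013750037817453322 [-1.  -0.4 -1.4]
```

View pics/w11.png

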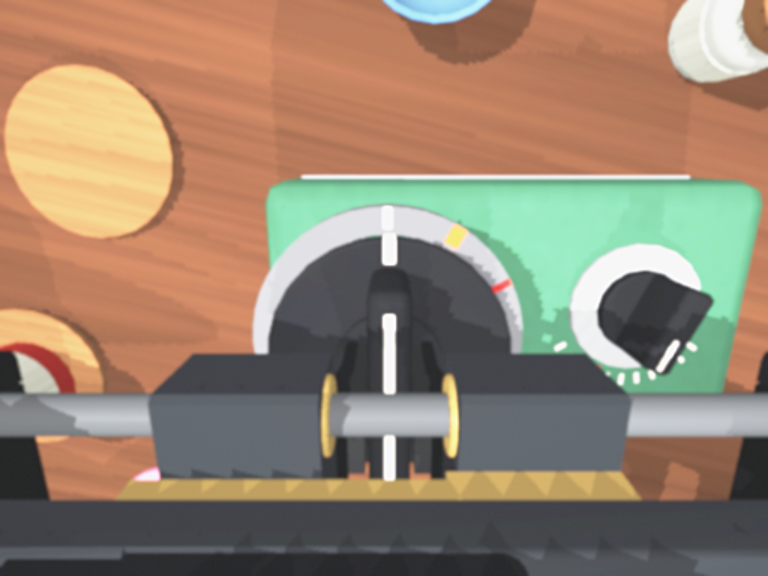

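The pointer (389,248) lines up with the slot mark (388,218). The foot is already about 4 mm inside the collar with no contact force. I continue down with a slight press.

Emit:
drive_tool(plan=[{"offset": [0, 0, 0.2], "delta_rot": [0, 0, 0], "jaw": 1}, {"offset": [0, 0, 0.4], "delta_rot": [0, 0, 0], "jaw": 1}, {"offset": [0, 0, 0.6], "delta_rot": [0, 0, 0], "jaw": 1}, {"offset": [0, 0, 0.8], "delta_rot": [0, 0, 0], "jaw": 1}, {"offset": [0, 0, 1.0], "delta_rot": [0, 0, 0], "jaw": 1}, {"offset": [0, 0, 1.1], "delta_rot": [0, 0, 0], "jaw": 1}, {"offset": [0, 0, 1.1], "delta_rot": [0, 0, 0], "jaw": 1}, {"offset": [0, 0, 1.1], "delta_rot": [0, 0, 0], "jaw": 1}])

```text
time: 12.85
position: [0.5725, -0.0004, 0.1424]
tool_rot: [0.787, -0.616, 0.0, -0.0]
ft_force: [-3.3, 1.0, 10.7]
grip_width: 0.014
```

```bash
python3 look.py w12; python3 - <<'E'
from rig import *
o=get_obs();print(o["ft_force"],o["moment"],o["position"])
E
```

```text
12.85 [ 5.725e-01 -4.000e-04  1.424e-01] (np.float64(-76.11740645159647), array([ 7.e-04, -3.e-04, -1.e+00])) 0.002 0.013957242491330754 [-3.3  1.  10.7]
[-3.69153089  0.3560718  10.47266402] [ 0.08685037  0.58006861 -0.00206692] [ 5.72504992e-01 -4.20042943e-04  1.42438278e-01]
```

View pics/w12.png

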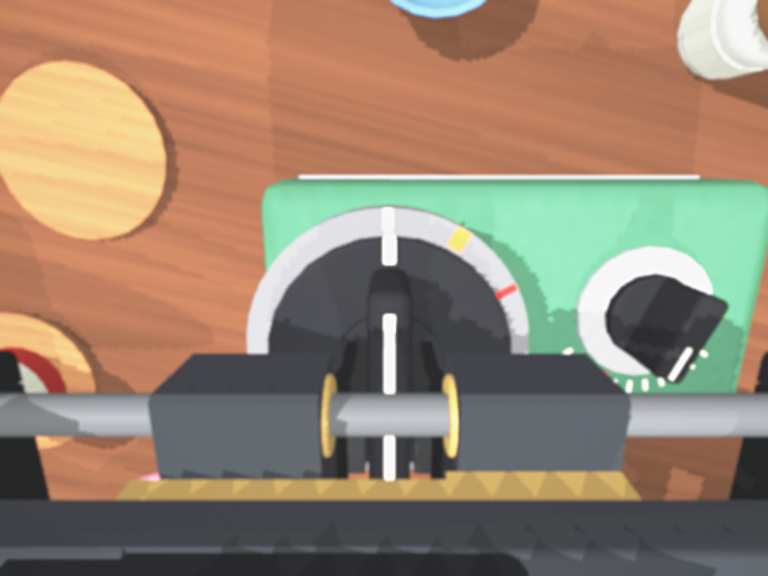

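Seated: TCP z 0.1424 puts the foot at 0.115, with a 10.5 N reaction. I now twist clockwise about the bowl axis, most of the way first.

Emit:
drive_tool(plan=[{"offset": [-0.01, 0, -0.05], "delta_rot": [0, 0, 4], "jaw": 1}, {"offset": [-0.03, 0, -0.05], "delta_rot": [0, 0, 8], "jaw": 1}, {"offset": [-0.04, 0, -0.05], "delta_rot": [0, 0, 13], "jaw": 1}, {"offset": [-0.06, -0.01, -0.05], "delta_rot": [0, 0, 18], "jaw": 1}, {"offset": [-0.07, -0.02, -0.05], "delta_rot": [0, 0, 23], "jaw": 1}, {"offset": [-0.08, -0.02, -0.05], "delta_rot": [0, 0, 27], "jaw": 1}, {"offset": [-0.08, -0.02, -0.05], "delta_rot": [0, 0, 27], "jaw": 1}, {"offset": [-0.08, -0.02, -0.05], "delta_rot": [0, 0, 27], "jaw": 1}])

```text
time: 13.57
position: [0.5731, 0.0008, 0.1424]
tool_rot: [-0.622, 0.783, -0.0, 0.001]
ft_force: [-0.9, 1.1, 5.8]
grip_width: 0.0135
```

```bash
python3 look.py w13; python3 - <<'E'
from rig import *
o=get_obs();print(o["ft_force"],o["moment"],o["position"])
E
```

```text
13.5667 [0.5731 0.0008 0.1424] (np.float64(-103.14563644939079), array([ 1.8e-03,  3.0e-04, -1.0e+00])) 0.002 0.013477787521092478 [-0.9  1.1  5.8]
[-1.26666102  1.23996625  6.58615515] [ 0.30054336  0.27972884 -0.11077063] [0.5730647  0.00077178 0.14242962]
```

View pics/w13.png

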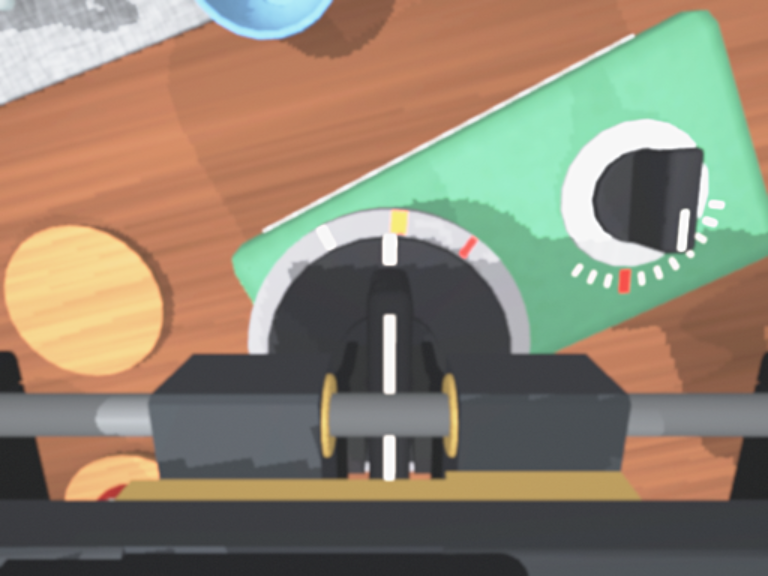

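The pointer (390,249) stands a little short of the orange mark (399,221). I compute the rest.

```bash
cat > ang.py <<'E'
import sys,pickle
from rig import *
from h import *
o,im=pickle.load(open(sys.argv[1]+".pkl","rb"));c=calibration("wrist");KT=(np.array(c["K"]),np.array(c["tool_from_camera"]))
hsv=cv2.cvtColor(im,cv2.COLOR_RGB2HSV);H,S,V=[hsv[...,i].astype(int) for i in range(3)]
m=((H>10)&(H<32)&(S>90)&(V>200));k=np.zeros(m.shape,np.uint8);k[130:165,240:300]=m[130:165,240:300]
n,l,st,cc=cv2.connectedComponentsWithStats(k);i=1+st[1:,4].argmax();print(st[i],cc[i])
zt=o["position"][2]-.1285
p=onz(KT,cc[i],zt);g=cv2.cvtColor(im,cv2.COLOR_RGB2GRAY)
w=np.zeros_like(g);w[150:178,250:270]=(g[150:178,250:270]>185)&(S[150:178,250:270]<50)
n,l,st,cc=cv2.connectedComponentsWithStats(w);i=1+st[1:,4].argmax();print(st[i],cc[i])
q=onz(KT,cc[i],.0055)
bx=.0023
for cy in(-.0018,):
    am=np.degrees(np.arctan2(p[0]-bx,-(p[1]-cy)));aq=np.degrees(np.arctan2(q[0]-bx,-(q[1]-cy)));print(p.round(4),q.round(4),"mark",am,"ptr",aq,"rest cw deg",am-aq,"r",np.hypot(p[0]-bx,p[1]-cy))
print("psi rest",psi(o)[0])
E
python3 ang.py w13
```

```text
[261 140  10  16 144] [265.49305556 147.39583333]
[250 150  15  27 274] [258.25182482 162.67153285]
[ 0.0054 -0.0549  0.0139] [ 0.0014 -0.0477  0.0055] mark 3.385322492014467 ptr -1.1462914263641688 rest cw deg 4.5316139183786355 r 0.05319771171927771
psi rest -103.14563644939079
```

Emit:
drive_tool(plan=[{"offset": [0, 0, 0], "delta_rot": [0, 0, 1.5], "jaw": 1}, {"offset": [-0.01, 0, 0], "delta_rot": [0, 0, 3.7], "jaw": 1}, {"offset": [-0.01, 0, 0], "delta_rot": [0, 0, 3.7], "jaw": 1}, {"offset": [-0.01, 0, 0], "delta_rot": [0, 0, 3.7], "jaw": 1}, {"offset": [-0.01, 0, 0], "delta_rot": [0, 0, 3.7], "jaw": 1}, {"offset": [-0.01, 0, 0], "delta_rot": [0, 0, 3.7], "jaw": 1}, {"offset": [-0.01, 0, 0], "delta_rot": [0, 0, 3.7], "jaw": 1}, {"offset": [-0.01, 0, 0], "delta_rot": [0, 0, 3.7], "jaw": 1}])

```text
time: 14.28
position: [0.5731, 0.0009, 0.1424]
tool_rot: [-0.596, 0.803, -0.0, 0.001]
ft_force: [-1.1, 1.2, 6.3]
grip_width: 0.0141
```

```bash
python3 look.py w14; python3 look.py s14 scene; python3 ang.py w14; python3 - <<'E'
from rig import *
import cv2
im=cv2.imread("pics/w14.png");cv2.imwrite("pics/c14.png",cv2.resize(im[180:380,240:740],None,fx=1.6,fy=1.6))
im=cv2.imread("pics/s14.png");cv2.imwrite("pics/d14.png",cv2.resize(im[220:430,290:520],None,fx=2.6,fy=2.6,interpolation=cv2.INTER_CUBIC))
o=get_obs();print(o["ft_force"],o["moment"],o["position"])
E
```

```text
14.2833 [0.5731 0.0009 0.1424] (np.float64(-106.80531601051649), array([ 1.9e-03,  2.0e-04, -1.0e+00])) 0.001 0.014059357702189551 [-1.1  1.2  6.3]
14.3333 [0.5731 0.0009 0.1425] (np.float64(-106.804946539912), array([ 1.9e-03,  2.0e-04, -1.0e+00])) 0.002 0.01391030326193937 [-1.3  1.5  5.3]
[255 140  10  15 145] [259.53103448 147.13103448]
[250 150  14  27 233] [257.86695279 163.5193133 ]
[ 0.002  -0.0552  0.0139] [ 0.0011 -0.0473  0.0055] mark -0.3137860087434614 ptr -1.5212969106683714 rest cw deg 1.20751090192491 r 0.05336996096603702
psi rest -106.80531601051649
[-1.15874127  2.36070727  5.48342462] [0.27965392 0.26264967 0.11782982] [0.5731204  0.00084861 0.14245477]
```

View pics/c14.png

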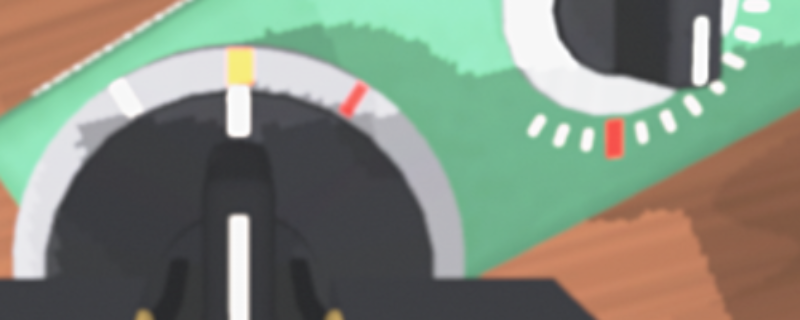

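View pics/d14.png

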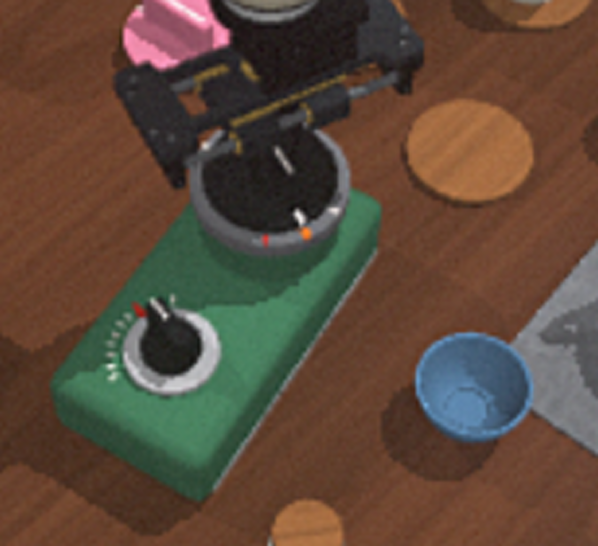

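The pointer (crop 238,110) meets the orange mark (crop 240,65), with the red lock mark still well ahead. In the scene view the dial line looks a little beside the red mark, so I cross-check that for parallax after a holding call.

Emit:
drive_tool(plan=[{"offset": [0, 0, 0], "delta_rot": [0, 0, 0], "jaw": 1}, {"offset": [0, 0, 0], "delta_rot": [0, 0, 0], "jaw": 1}, {"offset": [0, 0, 0], "delta_rot": [0, 0, 0], "jaw": 1}, {"offset": [0, 0, 0], "delta_rot": [0, 0, 0], "jaw": 1}, {"offset": [0, 0, 0], "delta_rot": [0, 0, 0], "jaw": 1}, {"offset": [0, 0, 0], "delta_rot": [0, 0, 0], "jaw": 1}, {"offset": [0, 0, 0], "delta_rot": [0, 0, 0], "jaw": 1}, {"offset": [0, 0, 0], "delta_rot": [0, 0, 0], "jaw": 1}])

```text
time: 15.05
position: [0.5731, 0.0008, 0.1424]
tool_rot: [-0.596, 0.803, -0.0, 0.001]
ft_force: [-1.6, 1.3, 6.0]
grip_width: 0.0142
```

```bash
python3 look.py w15; python3 look.py s15 scene; python3 look.py t15 top; python3 - <<'E'
from rig import *
from h import *
import pickle
o=get_obs();print(o["moment"],psi(o))
s=pickle.load(open("s15.pkl","rb"))[1];KS=campose(calibration("scene"))
x0,y0=215,215;x1,y1=255,255
cv2.imwrite("pics/d15.png",cv2.resize(s[y0:y1,x0:x1,::-1],None,fx=14,fy=14,interpolation=cv2.INTER_CUBIC))
c=np.array([.6052,-.1243]);
for a in (151,161,171,181,191):
    d=np.array([np.cos(np.radians(a)),np.sin(np.radians(a))])
    print(a,[((proj(KS,np.r_[c+r*d,.119])-[x0,y0]+.5)*14).round(0).tolist() for r in(.002,.02)])
w=pickle.load(open("w15.pkl","rb"));KW=campose(calibration("wrist"),w[0])
cv2.imwrite("pics/e15.png",cv2.resize(w[1][70:210,370:500,::-1],None,fx=5,fy=5,interpolation=cv2.INTER_CUBIC))
E
```

```text
15.05 [0.5731 0.0008 0.1424] (np.float64(-106.80556445502202), array([ 1.8e-03,  2.0e-04, -1.0e+00])) 0.001 0.014166465162984868 [-1.6  1.3  6. ]
15.1 [0.5731 0.0009 0.1424] (np.float64(-106.80311664939326), array([ 1.9e-03,  2.0e-04, -1.0e+00])) 0.002 0.013920904442446671 [-0.9  1.6  6.3]
15.15 [0.5731 0.0009 0.1425] (np.float64(-106.80502291223148), array([ 1.9e-03,  2.0e-04, -1.0e+00])) 0.001 0.01387591638575209 [-1.7  2.6  6.2]
[0.29677275 0.27998463 0.11593712] (np.float64(-106.80479813571856), array([ 1.9e-03,  2.0e-04, -1.0e+00]))
151 [[300.0, 188.0], [277.0, 109.0]]
161 [[298.0, 188.0], [260.0, 114.0]]
171 [[296.0, 189.0], [244.0, 122.0]]
181 [[295.0, 190.0], [229.0, 132.0]]
191 [[293.0, 192.0], [217.0, 145.0]]
```

View pics/d15.png

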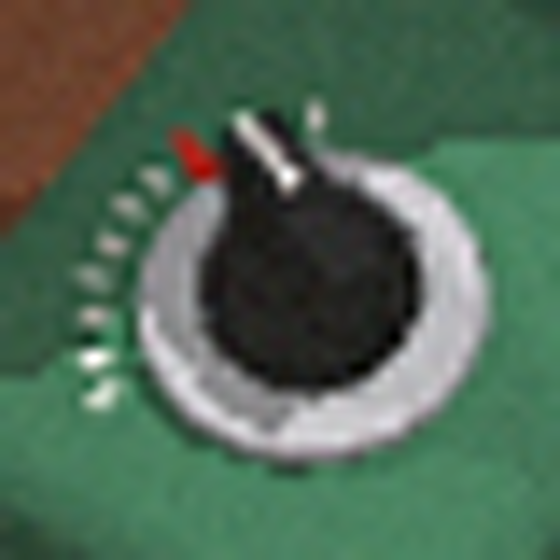

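View pics/e15.png

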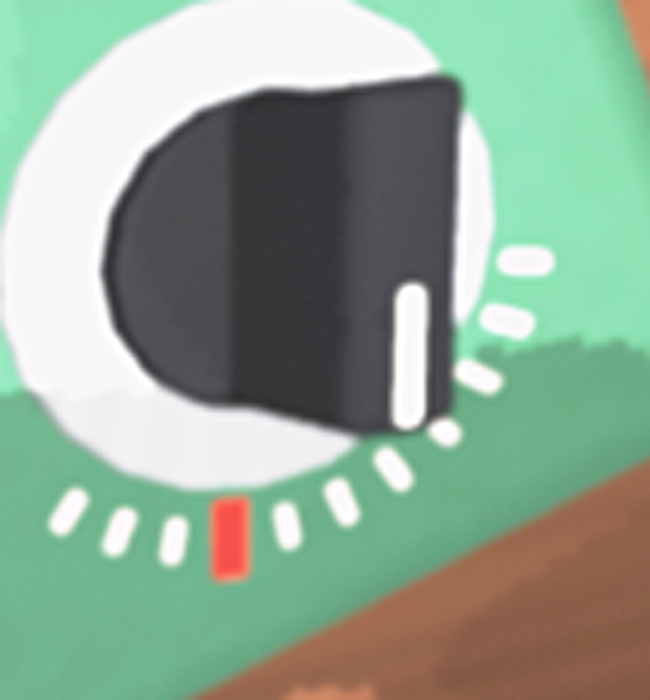

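View pics/t15.png

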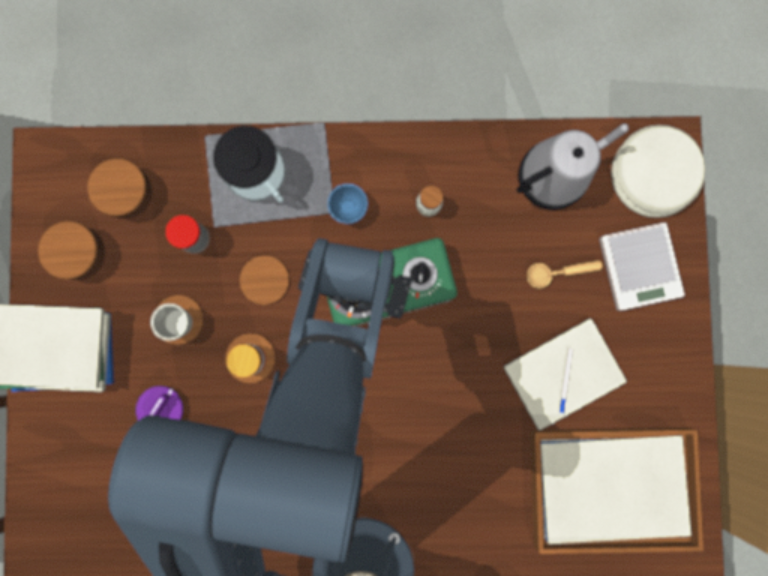

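All checks agree. In the scene view the dial line end is at (240,118), against (244,122) predicted for exactly on the mark. In the close crop the line is parallel to the red mark, and the arm is still. Handing in.

```bash
python3 - <<'E'
from rig import *
print(hand_in())
E
```

```text
the job is handed in; nothing more can be done
None
```

I set the dial to its red mark, lowered the black lid fully into the mill, and twisted it to the orange pulse marks. I handed in at about 15 s of the 69 s, with the gripper still holding it there.

**Last checks**
- **Dial:** its white line stood at 171.0° and the red mark at 171.3° right after release. The scene view at the end agreed to about 1°.
- **Lid seat:** the lid's underside is at about 115 mm, with a light downward press of about 6 N.
- **Lid twist:** 30.7° (0.536 rad) of tool turn. The pointer is at the orange mark, and the tool was steady to 0.003°. The red lock mark is still well ahead, so the lock should not have clicked.
- **Other objects:** nothing else looks moved in the last top view. The arm hides the pink lid there, but it was in place in the last scene view.

**Disagreements**
- The wrist camera read about 2.3 mm off sideways, seen by comparing it with the gripped bar. I corrected for that before lowering the lid.
- My colour-mask measure of the final pointer gap said about 1.2° still to go, because it picked up part of the grey collar. The picture itself and the tool's turn say within about 0.3°.
- The vertical torque reading was -0.11 N m at 27° of twist and +0.12 N m at the end. The spring should give about +0.10 N m, and I did not explain the earlier sign.

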